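# Cull the bent rod, thread the cross rod through both connectors of the clamp frame

## Robot

A 6-joint arm with a two-finger parallel gripper is mounted at the origin on the work surface. World frame = base frame: x ahead of the robot, y to its left, z up, the work surface at z = 0. Lengths are in m, angles in rad, forces in N, time in s.
With the tool pointing down it reaches from about 0.225 to 0.875 m from the base axis. Payload 3.4 kg.
Tool frame: the origin (TCP) lies on the mounting face of the last link; the fingertips stand 173 mm ahead of it and the grasp point (between the pads) lies 155 mm ahead of it; x points along the fingers, y is the direction in which the jaws open and shut, and the axes are right-handed (so a half turn about x gives the same grasp; the last joint's range is limited). The gripper opens to 85 mm and grips with 20 to 120 N. Pads are 22 mm wide; open, the fingers measure 114 mm over their backs; the gripper's body (76 mm by 85 mm) begins 54 mm behind the grasp point. The pads swing forward as they close: fully open they stand 13 mm farther back than shut.
Start: joints at [-0.121, 0.276, 1.505, -0, 1.361, -0.121], TCP at [0.575, -0, 0.405] pointing down, gripper open.
Joint ranges: [-2.89, 2.89], [-0.75, 2.08], [0.22, 2.7], [-1.18, 4.32], [0.11, 2.71], [-2.7, 2.7]. Speed limits (rad/s): [2.57, 2.57, 3.14, 3.14, 3.14, 3.14].

## Interface

Orientations are given as a unit quaternion [w, x, y, z].
In Python, from rig import manip gives the robot as it stands.
- The arm moves only by the tool arm_command, never from a script. Its argument "targets" is a list of rows, each an object with "dp": the shift along the tool's x, y, z in m, a list of three; "turn": the turn, a rotation vector about the tool's x, y, z in degrees, a list of three; "grip": the opening, from -1 (shut) to 1 (fully open). In form: [{"dp": [tx, ty, tz], "turn": [wx, wy, wz], "grip": grip}, ...]. A call has 1 to 8 rows; each row shifts and turns the commanded pose from where the row before left it, along the tool's axes as they then stand; what a row does not reach is not made up. A row lasts 1/10 s, in which the tool goes at most 50 mm and 8.59 degrees, less where a joint would pass 70% of its speed; a pose out of reach is approached as far as the arm can. A call with a gripper value outside its range is refused whole. The fingers move at their own pace and stop on an object; "grip_force" is the grip in N (left out, the last holds). Time passes only in rows, so rows that do not move let the fingers close. It gives the time, the measured TCP pose, the force and the opening at its end, in the units of the state.
- manip.get_state(): the state, without advancing time (a new reading comes with each control period).
- manip.get_image(name): name is "scene" or "side" or "wrist"; returns the picture (420x560x3 uint8, red, green, blue); there is no depth.
- manip.calibration(name): a dict with "fx", "fy", "cx", "cy" (pixels), "R" (3x3) and "t" (3): a world point X has camera coordinates R X + t. Camera axes: x right, y down, z forward; pixel columns grow to the right and rows downward; lengths in m; the calibration is good to about 2 mm. A picture is of the moment at which its call begins: read the wrist's pose just before it. calibration takes no time and is no camera call; for the wrist camera it gives the pose at the moment of the call.
- manip.sign_off(): hands the job in, once; it reports no verdict.
The state is a dict: "clock": time; "qpos": joint angles; "qd": joint speeds; "effort": joint torques, N m; "position": TCP position; "ee_rot": TCP orientation; "contact_force": force on the tool from outside, world axes, zero at the start; "moment": the same for the moment, N m; "width": finger opening in m.
Only numpy, scipy, OpenCV 4.12 (cv2) and the standard library are available. Lean on these libraries where they do the work, as an engineer would, in place of code of your own. Each camera call takes 0.05 s, during which the arm holds its last target.

## Task

We are fitting the cross rod of the clamp frame. First lay the bent rod from the mat in the red scrap tray, then take the long straight rod, ease it without forcing through the bores of both rod connectors in turn, and finish still gripping it there, standing clearly out of both connectors, so that I can tighten the thumbscrews while you hold it. Leave the short rod where it lies, and do not disturb the glassware, wash bottle and spare connector on the bench.

Things in the scene. Friction and masses are not known exactly. Their poses are not given: they have to be found in the camera images.
- frame: Fixed clamp frame: grey base 110 x 170 x 10 mm, two steel uprights 12 mm thick up to z = 260 mm, at x = +32, y = +50 and -50 mm, each carrying an aluminium rod connector. Origin on the bench below the middle of the bore axis; y along the bores, z up. Each connector's bore block is 34 (x) by 36 (z) mm and spans 37 to 63 mm from the middle along y; its black thumbscrew on top ends at z = 186 mm.
- bore_mid (a point): The middle of the common axis of the two round bores, halfway between the connectors, 140 mm above the bench; axes as the frame's: y along the bores. Bore diameter 14 mm, straight through; rod diameter 10 mm. The bores can be entered from either side.
- bore_left (a point): Centre of the outer mouth of the left (+y) connector's bore, 63 mm from bore_mid.
- bore_right (a point): Centre of the outer mouth of the right (-y) connector's bore, 63 mm from bore_mid.
- long_rod: The long straight aluminium rod, 10 mm thick, 260 mm long, ends rounded to half balls, about 55 g; lies on the mat. Origin at its middle, on its axis; y runs along the rod.
- rod_end_a (a point): The tip of the long rod at its +y end, 130 mm from its middle.
- rod_end_b (a point): The tip of the long rod at its -y end, 130 mm from its middle.
- bent_rod: Bent aluminium rod, 10 mm thick, about 42 g: a flat V of two straight 99 mm legs, bent by 50 degrees, lying flat on the mat. Origin at its centre of mass, at axis height, in the open V: knee at x = +21, y = 0 mm; leg ends at x = -21, y = +90 and -90 mm (round ends reach 5 mm further); leg middles at x = 0, y = +45 and -45 mm. z is normal to the V.
- short_rod: A short straight aluminium rod, 10 mm thick, 120 mm long, lying on the mat; too short to span the connectors, to be left there. Origin at its middle, y along it.
- mat: Blue-grey bench mat, 240 x 280 mm, 3 mm thick, fixed; the three rods lie side by side on it, about 75 mm apart along its x, roughly along its y. Origin at the centre of its underside on the bench.
- scrap_tray: Open red plastic tray, 240 mm (x) by 190 mm (y), 35 mm high, walls and floor 4 mm thick, fixed on the bench. Origin at the centre of its underside.
- beaker: Empty glass beaker on the bench, 68 mm across, 90 mm high. Origin at the centre of its foot.
- wash_bottle: White wash bottle with a bent spout, 72 mm across, 200 mm high. Origin at the centre of its foot.
- flask: Stoppered conical glass flask, 82 mm across, 127 mm high. Origin at the centre of its foot.
- spare_connector: A loose spare rod connector, about 65 x 26 x 64 mm, lying on the bench. Origin on its underside, below its bore.
Mind the look-alikes: they are no part of the job. What is meant by the bent_rod is not brown, and is the larger of those in its own colour.

How it is judged:
By the outcome, as a careful person would: the job done as asked, in the order asked, and still so for the second after the job is handed in, while the arm keeps its last pose, push and grip.
It also fails if it takes over 64 s, if anything falls off the work surface, if the arm or the gripper's body presses on something with over 40 N, if the wrist force passes 120 N, or if a joint passes its speed limit or range.

## Working session

There is one attempt and no reset: what is moved stays moved. The work goes in short steps, Python scripts to look and compute and a tool call to move; the robot and the scene stay as the last step left them, time stands still between calls to the robot, and variables do not carry over. Pictures are saved under pics/ and viewed, and the job is handed in when it is done.

Besides the shell and the picture viewer there is one more tool, called as name(argument=value, ...) on one line, values as JSON. arm_command: Moves the arm, as the interface text tells. Its arguments: {"type":"object","properties":{"targets":{"type":"array"},"grip_force":{"type":"number"}},"required":["targets"]}

```bash
ls; mkdir -p pics
python3 - <<'E'
from rig import manip
import cv2,numpy as np
for n in ["scene","side","wrist"]:
    im=manip.get_image(n); cv2.imwrite(f"pics/{n}0.png",im[:,:,::-1])
    c=manip.calibration(n); print(n,{k:np.round(v,3).tolist() for k,v in c.items()})
s=manip.get_state(); print(s)
E
```

```text
pics
scene {'fx': 405.37, 'fy': 405.37, 'cx': 282.614, 'cy': 209.043, 'R': [[-0.663, 0.748, 0.017], [0.575, 0.524, -0.628], [-0.479, -0.407, -0.778]], 't': [0.329, -0.208, 1.405]}
side {'fx': 449.437, 'fy': 449.437, 'cx': 274.873, 'cy': 207.284, 'R': [[0.754, -0.657, -0.0], [-0.365, -0.419, -0.831], [0.546, 0.627, -0.556]], 't': [-0.38, 0.238, 0.983]}
wrist {'fx': 303.709, 'fy': 303.709, 'cx': 277.028, 'cy': 206.25, 'R': [[1.0, -0.0, -0.002], [0.0, -0.96, 0.281], [-0.002, -0.281, -0.96]], 't': [-0.574, -0.038, 0.378]}
{'clock': 0.15, 'qpos': array([-1.20981522e-01,  2.76474121e-01,  1.50583315e+00, -1.52600142e-05,
        1.36073528e+00, -1.20967754e-01]), 'qd': array([-1.73480590e-04, -8.52427904e-04, -2.69624759e-03, -1.81177425e-04,
       -2.17100663e-03,  4.05161847e-05]), 'effort': array([ 9.65923646e-04, -4.17143512e+01, -2.46032345e+01, -1.26433165e-04,
        7.58384820e-03, -3.43765259e-05]), 'position': array([5.74848983e-01, 2.07229364e-05, 4.04028006e-01]), 'ee_rot': array([ 0.49959691,  0.49968228,  0.50039754, -0.50032275]), 'contact_force': array([ 0.12761016, -0.86719865,  0.46165092]), 'moment': array([ 0.02486559,  0.02491727, -0.0415224 ]), 'width': 0.08558867847812802}
```

View pics/scene0.png

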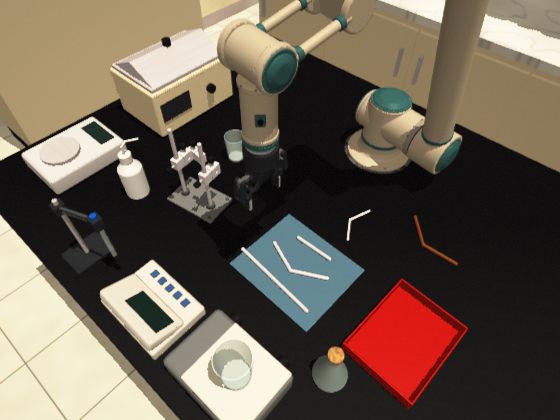

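View pics/side0.png

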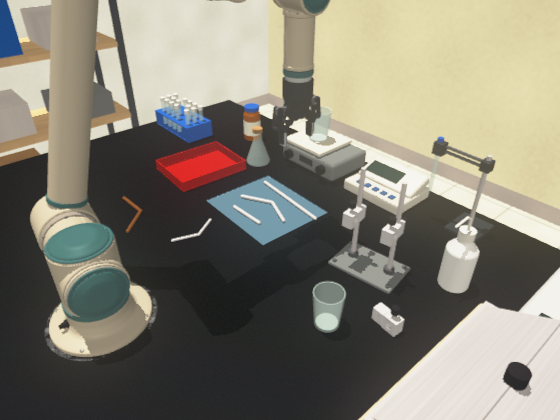

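View pics/wrist0.png

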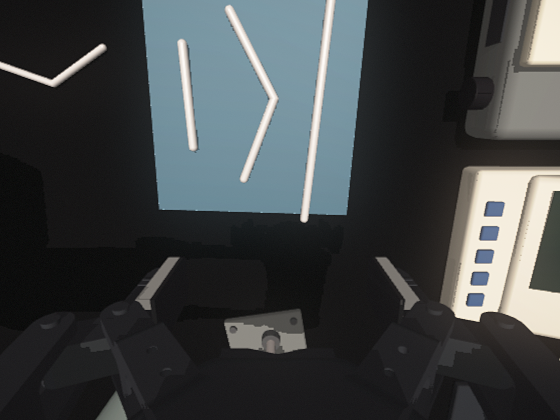

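Three V-shaped rods are visible in the scene view: brown at (423,245), a small white one off the mat at (350,222), and a larger white one on the mat at (290,268). The mat one fits, since it isn't brown, is the larger in its colour and lies on the mat. I'll confirm that in an enlarged crop and measure it.

```bash
cat > h.py <<'E'
import numpy as np,cv2
from rig import manip
def ray(c,px):
    c={k:np.array(v) for k,v in c.items()}
    d=np.array([(px[0]-c['cx'])/c['fx'],(px[1]-c['cy'])/c['fy'],1.])
    R=c['R'];o=-R.T@c['t'];return o,R.T@d
def onz(c,px,z):
    o,d=ray(c,px);return o+d*(z-o[2])/d[2]
def tri(cs,ps):
    A=np.zeros((3,3));b=np.zeros(3)
    for c,p in zip(cs,ps):
        o,d=ray(c,p);d=d/np.linalg.norm(d);P=np.eye(3)-np.outer(d,d);A+=P;b+=P@o
    X=np.linalg.solve(A,b);return X,[np.round(proj(c,X)-p,1) for c,p in zip(cs,ps)]
def proj(c,X):
    x=np.array(c['R'])@np.array(X)+np.array(c['t']);return np.array([c['fx']*x[0]/x[2]+c['cx'],c['fy']*x[1]/x[2]+c['cy']])
E
python3 - <<'E'
from h import *
im=cv2.imread('pics/scene0.png'); 
a=cv2.resize(im[190:340,220:480],None,fx=3,fy=3,interpolation=cv2.INTER_CUBIC);cv2.imwrite('pics/c1.png',a)
b=cv2.resize(im[110:230,140:300],None,fx=5,fy=5,interpolation=cv2.INTER_CUBIC);cv2.imwrite('pics/c2.png',b)
im=cv2.imread('pics/side0.png')
b=cv2.resize(im[150:340,280:450],None,fx=3.15,fy=3.15,interpolation=cv2.INTER_CUBIC);cv2.imwrite('pics/c3.png',b)
w=cv2.imread('pics/wrist0.png');g=w.min(2)
m=(g>140).astype(np.uint8);m[225:]=0;m[:,:145]=0;m[:,365:]=0
n,l,st,ce=cv2.connectedComponentsWithStats(m)
c=manip.calibration('wrist')
for i in range(1,n):
    if st[i,4]<50: continue
    ys,xs=np.where(l==i)
    P=np.array([onz(c,(x,y),0.008)[:2] for x,y in zip(xs,ys)])
    print(i,st[i])
    print(' mean',P.mean(0)); q=P-P.mean(0);u,s,vt=np.linalg.svd(q,full_matrices=False);t=q@vt[0];n_=q@vt[1]
    print(' dir',vt[0],'ext',t.min(),t.max(), 'perp',n_.min(),n_.max(), 'ends',P[t.argmin()],P[t.argmax()], 'knee',P[abs(n_).argmax()])
E
```

```text
1 [ 301    0   35  222 1957]
 mean [0.62010921 0.07816397]
 dir [-0.09179027 -0.99577836] ext -0.11025260955989949 0.13525337108987145 perp -0.005270907531453779 0.005077550009138411 ends [0.63486776 0.18752356] [ 0.60599657 -0.05636192] knee [0.6224142  0.16059288]
2 [ 224    4   55  179 1698]
 mean [0.54817154 0.09712425]
 dir [ 0.07885306 -0.99688625] ext -0.08847812205298884 0.10161503086593805 perp -0.026688609521995747 0.027107475468667392 ends [0.52402578 0.18396882] [ 0.53388547 -0.00593819] knee [ 0.52903313 -0.00469378]
3 [177  38  20 113 959]
 mean [0.47206127 0.09473439]
 dir [ 0.03007989 -0.9995475 ] ext -0.057340135400222425 0.062045930199688806 perp -0.004895747115511918 0.00486485260874258 ends [0.47085854 0.15206429] [0.47566609 0.03276885] knee [0.47826676 0.05128587]
```

View pics/c1.png

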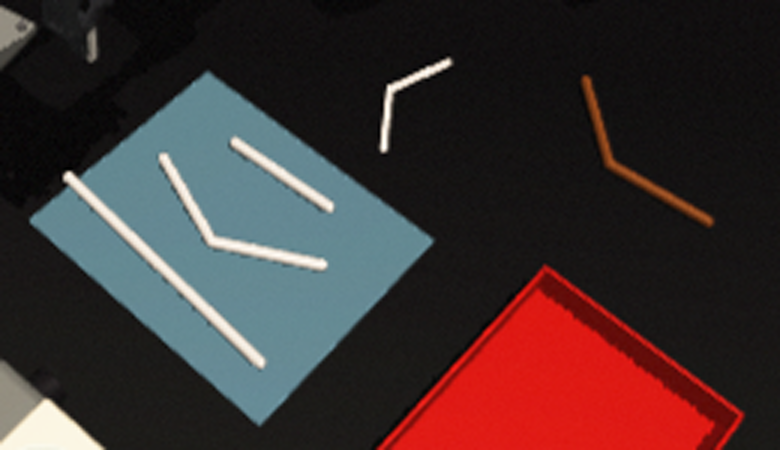

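View pics/c2.png

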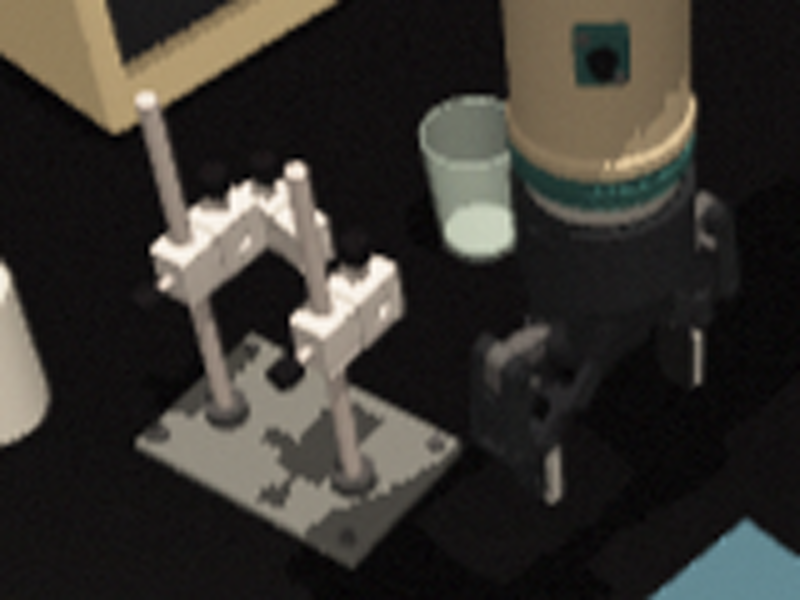

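View pics/c3.png

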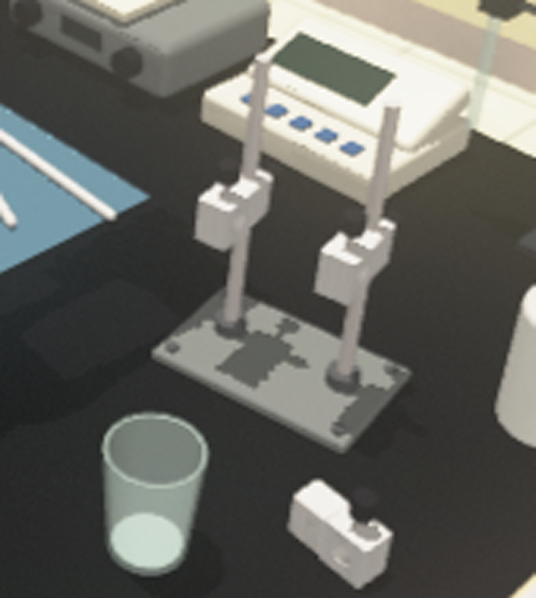

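The crop confirms it: the mat V (crop knee 210,240) has legs clearly longer than the white V off the mat (crop 390,90). I'll take the mat one. Next I'll locate the frame, tray and obstacles.

Run:
```python
from h import *
S=manip.calibration('scene');D=manip.calibration('side')
for n,a,b,z in [('topA(far)',(169.2,130),(404.1,183.3),.26),('topB',(199.2,144),(363.5,169),.26),
 ('c1',(167.2,198.4),(410.5,268.7),.01),('c2',(232.4,198.4),(328.6,261.7),.01),('c3',(211,223.4),(350.5,243),.01),('c4',(190,177.2),(389.2,292.9),.01)]:
    X,r=tri([S,D],[a,b]);print(n,np.round(X,4),r[0],r[1],np.round(onz(S,a,z),4),np.round(onz(D,b,z),4))
for p in [(403,281),(466,330),(410,402),(343,347)]: print('tray S',np.round(onz(S,p,.035),3))
for p in [(157,164),(206,143),(246,160),(190,186)]: print('tray D',np.round(onz(D,p,.035),3))
print('beaker',onz(S,(235,157),0),onz(D,(327,322),0))
print('spare',onz(D,(390,323),0.01),'wash',onz(S,(137,192),0),onz(D,(456,285),0),'flask',onz(S,(330,378),0),onz(D,(257,158),0))
W=manip.calibration('wrist')
print('mat',[np.round(onz(W,p,.003),3) for p in [(159,209),(347,215)]],[np.round(onz(S,p,.003),3) for p in [(289,215),(363,269),(307,325),(231,263)]])
print('stirrer etc', [np.round(onz(S,p,.0),3) for p in [(265,415),(165,362),(150,355)]])
```

```text
topA(far) [ 0.581  -0.3273  0.2571] [-0.1 -0. ] [-0.1  0. ] [ 0.5827 -0.3239  0.26  ] [ 0.5769 -0.33    0.26  ]
topB [ 0.5643 -0.2298  0.2569] [-0.4 -0.1] [-0.5  0.1] [ 0.5656 -0.2259  0.26  ] [ 0.5608 -0.2337  0.26  ]
c1 [ 0.6329 -0.3547  0.0053] [-0.7 -0.1] [-0.9  0.2] [ 0.6337 -0.3487  0.01  ] [ 0.63   -0.3584  0.01  ]
c2 [ 0.4996 -0.2057  0.0069] [-0.6 -0. ] [-0.8  0. ] [ 0.5    -0.2022  0.01  ] [ 0.4983 -0.2093  0.01  ]
c3 [ 6.052e-01 -1.869e-01  2.000e-04] [-0.6 -0. ] [-0.6  0. ] [ 0.6083 -0.1792  0.01  ] [ 0.5964 -0.1955  0.01  ]
c4 [ 0.5271 -0.3716  0.0047] [-0.4 -0.1] [-0.6  0.1] [ 0.5291 -0.3659  0.01  ] [ 0.5233 -0.3752  0.01  ]
tray S [0.413 0.339 0.035]
tray S [0.426 0.519 0.035]
tray S [0.655 0.501 0.035]
tray S [0.655 0.325 0.035]
tray D [0.408 0.485 0.035]
tray D [0.619 0.512 0.035]
tray D [0.648 0.314 0.035]
tray D [0.414 0.292 0.035]
beaker [ 0.36098367 -0.33478755  0.        ] [ 3.59894142e-01 -3.35834669e-01 -1.11022302e-16]
spare [ 0.45164717 -0.43129871  0.01      ] wash [ 6.76290867e-01 -4.46883432e-01  1.11022302e-16] [ 0.67322737 -0.45755473  0.        ] flask [0.71867724 0.34135943 0.        ] [0.72653514 0.35342864 0.        ]
mat [array([ 0.424, -0.042,  0.003]), array([ 0.664, -0.05 ,  0.003])] [array([ 0.428, -0.035,  0.003]), array([0.433, 0.235, 0.003]), array([0.657, 0.223, 0.003]), array([ 0.66 , -0.043,  0.003])]
stirrer etc [array([0.873, 0.284, 0.   ]), array([0.946, 0.035, 0.   ]), array([ 0.959, -0.004,  0.   ])]
```

```bash
cat >> h.py <<'E'
from scipy.spatial.transform import Rotation as Ro
def Rt(s):
    q=s['ee_rot'];return Ro.from_quat([q[1],q[2],q[3],q[0]])
def plan(tcp,yaw):
    """to TCP pos & jaw(tool y) making rod direction yaw (deg) : rod along (-sin,cos)"""
    s=manip.get_state();R=Rt(s);M=R.as_matrix()
    best=None
    for k in (0,180):
        a=np.radians(yaw+k);y=np.array([np.cos(a),np.sin(a),0]);x=np.array([0,0,-1.]);z=np.cross(x,y)
        G=Ro.from_matrix(np.c_[x,y,z]);rv=np.degrees((R.inv()*G).as_rotvec())
        if best is None or np.linalg.norm(rv)<np.linalg.norm(best): best=rv
    d=np.array(tcp)-s['position']
    print('clk',round(s['clock'],2),'pos',np.round(s['position'],4),'world d',np.round(d,4),'dp',np.round(M.T@d,4),'turn',np.round(best,2),'w',round(s['width'],4),'F',np.round(s['contact_force'],1))
E
python3 - <<'E'
from h import *
s=manip.get_state();print(np.round(Rt(s).as_matrix(),3))
w=cv2.imread('pics/wrist0.png');g=w.min(2);c=manip.calibration('wrist')
def fit(lo,hi,x0,x1):
    m=(g>140);ys,xs=np.where(m);k=(ys>lo)&(ys<hi)&(xs>x0)&(xs<x1)
    P=np.array([onz(c,(x,y),.008)[:2] for x,y in zip(xs[k],ys[k])]);q=P.mean(0);v=np.linalg.svd(P-q)[2][0];v*=np.sign(v[1]);return q,v
qu,vu=fit(15,85,220,285);ql,vl=fit(112,172,235,285)
t=np.linalg.solve(np.c_[vu,-vl],ql-qu);k=qu+vu*t[0]
print('knee',k,'upper',vu,'lower',vl, np.degrees(np.arccos(vu@vl)))
print('yaw l',np.degrees(np.arctan2(-vl[0],vl[1])),'yaw u',np.degrees(np.arctan2(-vu[0],vu[1])))
for t in (16,20): print('grasp lower',k-vl*t/1e3,'grasp upper',k+vu*t/1e3)
E
```

```text
[[-0.001  1.    -0.   ]
 [ 0.    -0.    -1.   ]
 [-1.    -0.001 -0.   ]]
knee [0.57078427 0.09164319] upper [-0.47625479  0.87930733] lower [0.38074649 0.92467947] 50.82101021126849
yaw l -22.379929397625517 yaw u 28.441080813642966
grasp lower [0.56469233 0.07684831] grasp upper [0.5631642 0.1057121]
grasp lower [0.56316934 0.0731496 ] grasp upper [0.56125918 0.10922933]
```

```bash
python3 -c "
from h import *
plan([.564,.075,.300],-22.4)"
```

```text
clk 0.15 pos [0.5748 0.     0.404 ] world d [-0.0108  0.075  -0.104 ] dp [ 0.1041 -0.0107 -0.075 ] turn [2.24e+01 1.00e-02 8.00e-02] w 0.0856 F [ 0.1 -0.9  0.5]
```

arm_command(targets=[{"dp": [0.035,-0.004,-0.025],"turn": [0,0,0],"grip": -0.2},{"dp": [0.035,-0.004,-0.025],"turn": [0,0,0],"grip": -0.2},{"dp": [0.034,-0.003,-0.025],"turn": [0,0,0],"grip": -0.2},{"dp": [0,0,0],"turn": [7.5,0,0],"grip": -0.2},{"dp": [0,0,0],"turn": [7.5,0,0],"grip": -0.2},{"dp": [0,0,0],"turn": [7.4,0,0],"grip": -0.2},{"dp": [0,0,0],"turn": [0,0,0],"grip": -0.2}], grip_force=70)

```text
clock: 0.85
position: [0.5639, 0.0751, 0.3003]
ee_rot: [-0.393, -0.587, -0.394, 0.588]
contact_force: [0.1, -0.4, -0.3]
width: 0.0341
```

Run:
```python
from h import *
plan([.564,.075,.178],-22.4)
im=manip.get_image('wrist');cv2.imwrite('pics/w1.png',im[:,:,::-1]);c=manip.calibration('wrist')
w=im[:,:,::-1];np.save('w1.npy',w)
print({k:np.round(v,4).tolist() for k,v in c.items()})
import pickle;pickle.dump(c,open('w1.pkl','wb'))
```

```text
clk 0.85 pos [0.5639 0.0751 0.3003] world d [ 1.000e-04 -1.000e-04 -1.223e-01] dp [1.223e-01 2.000e-04 1.000e-04] turn [0.03 0.02 0.04] w 0.0341 F [ 0.1 -0.4 -0.3]
{'fx': 303.7092, 'fy': 303.7092, 'cx': 277.0281, 'cy': 206.2496, 'R': [[0.9255, -0.3789, -0.0008], [-0.3633, -0.8881, 0.2817], [-0.1075, -0.2604, -0.9595]], 't': [-0.4939, 0.263, 0.3583]}
```

View pics/w1.png

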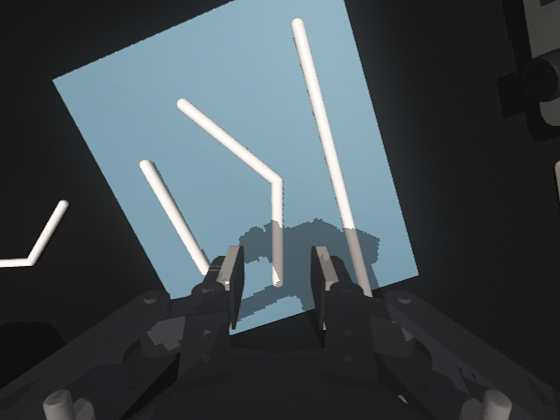

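The wrist view shows the gripped leg vertical at column 278, centred between the jaws (the jaws sit at 230 and 325), with the knee at (277,180). I'll check the knee position and the tray from here.

Run:
```python
from h import *
import pickle;c=pickle.load(open('w1.pkl','rb'))
print('knee',onz(c,(277,182),.008),'leg end',onz(c,(278,284),.008))
print('rod enda',onz(c,(297,20),.008))
# tray corners from scene/side red mask
for n in('scene','side'):
    im=cv2.imread(f'pics/{n}0.png').astype(int);m=((im[:,:,2]>90)&(im[:,:,1]<60)&(im[:,:,0]<60)).astype(np.uint8)
    cs,_=cv2.findContours(m,0,2);k=max(cs,key=cv2.contourArea);a=cv2.approxPolyDP(cv2.convexHull(k),6,True)[:,0]
    C=manip.calibration(n);print(n,[(p.tolist(),np.round(onz(C,p,.035)[:2],3).tolist(),np.round(onz(C,p,.0)[:2],3).tolist()) for p in a])
```

```text
knee [0.57025641 0.0893685  0.008     ] leg end [ 0.53300145 -0.00418944  0.008     ]
rod enda [0.63180705 0.19960695 0.008     ]
scene [([401, 278], [0.409, 0.33], [0.386, 0.327]), ([467, 327], [0.418, 0.518], [0.395, 0.521]), ([408, 408], [0.668, 0.504], [0.655, 0.507]), ([342, 349], [0.66, 0.326], [0.647, 0.322])]
side [([246, 168], [0.613, 0.27], [0.652, 0.321]), ([183, 191], [0.383, 0.281], [0.41, 0.333]), ([156, 159], [0.423, 0.52], [0.451, 0.583]), ([217, 141], [0.659, 0.5], [0.7, 0.562])]
```

arm_command(targets=[{"dp": [0.04,0,0],"turn": [0,0,0],"grip": -0.2},{"dp": [0.04,0,0],"turn": [0,0,0],"grip": -0.2},{"dp": [0.025,0,0],"turn": [0,0,0],"grip": -0.2},{"dp": [0.014,0,0],"turn": [0,0,0],"grip": -0.2},{"dp": [0,0,0],"turn": [0,0,0],"grip": -0.2}])

```text
clock: 1.4
position: [0.563, 0.0748, 0.1795]
ee_rot: [-0.393, -0.586, -0.395, 0.589]
contact_force: [0.3, -0.1, -0.3]
width: 0.0338
```

arm_command(targets=[{"dp": [0.003,0,0],"turn": [0,0,0],"grip": -0.5},{"dp": [0,0,0],"turn": [0,0,0],"grip": -1},{"dp": [0,0,0],"turn": [0,0,0],"grip": -1},{"dp": [0,0,0],"turn": [0,0,0],"grip": -1},{"dp": [0,0,0],"turn": [0,0,0],"grip": -1}])

```text
clock: 1.9
position: [0.5644, 0.075, 0.1796]
ee_rot: [0.394, 0.588, 0.393, -0.587]
contact_force: [0.4, 0.2, 2.4]
width: 0.0062
```

Run:
```python
from h import *
plan([.564,.075,.175],-22.4)
im=manip.get_image('wrist');cv2.imwrite('pics/w2.png',im[:,:,::-1])
a=im[150:350,180:380,::-1];cv2.imwrite('pics/w2c.png',cv2.resize(a,None,fx=3,fy=3,interpolation=2))
plan([.564,.075,.175],-22.4)
```

```text
clk 1.9 pos [0.5644 0.075  0.1796] world d [-0.0004 -0.     -0.0046] dp [ 0.0046 -0.0003  0.0001] turn [ 0.01 -0.04 -0.1 ] w 0.0062 F [0.4 0.2 2.4]
clk 1.95 pos [0.5644 0.075  0.1796] world d [-0.0004 -0.     -0.0046] dp [ 0.0046 -0.0003  0.0002] turn [ 0.01 -0.04 -0.09] w 0.0066 F [-0.3 -0.5  3.8]
```

View pics/w2c.png

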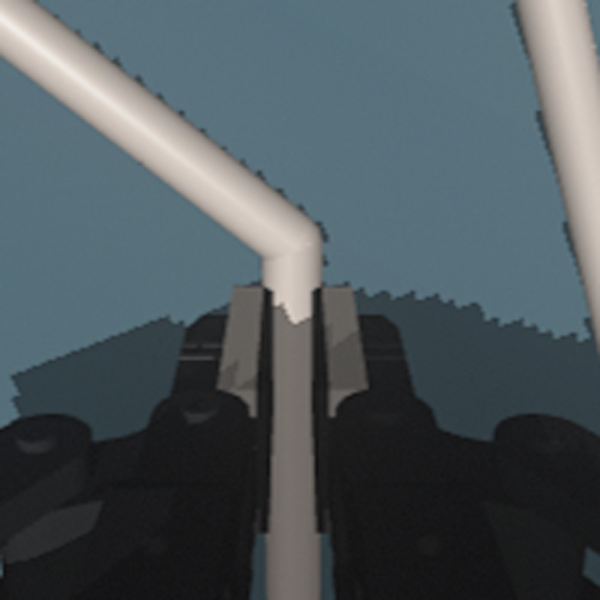

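The rod sits between both pads just behind the knee. I'll do a slow test lift.

arm_command(targets=[{"dp": [-0.01,0,0],"turn": [0,0,0],"grip": -1},{"dp": [-0.02,0,0],"turn": [0,0,0],"grip": -1},{"dp": [-0.03,0,0],"turn": [0,0,0],"grip": -1},{"dp": [0,0,0],"turn": [0,0,0],"grip": -1}], grip_force=80)

```text
clock: 2.35
position: [0.5656, 0.0751, 0.2428]
ee_rot: [0.395, 0.59, 0.392, -0.585]
contact_force: [0.6, -0.7, -0.5]
width: 0.0058
```

Run:
```python
from h import *
plan([.564,.075,.175],-22.4)
im=manip.get_image('wrist');cv2.imwrite('pics/w3.png',im[:,:,::-1])
im=manip.get_image('side');cv2.imwrite('pics/s3.png',cv2.resize(im[60:260,150:350,::-1],None,fx=3,fy=3,interpolation=2))
```

```text
clk 2.35 pos [0.5656 0.0751 0.2428] world d [-0.0016 -0.0001 -0.0678] dp [ 0.0678 -0.002   0.0009] turn [ 0.01 -0.19 -0.43] w 0.0058 F [ 0.6 -0.7 -0.5]
```

View pics/w3.png

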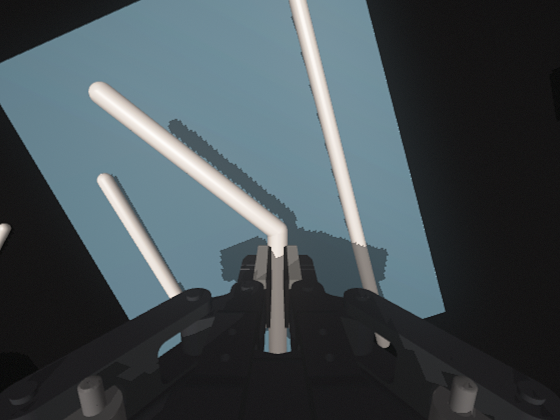

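View pics/s3.png

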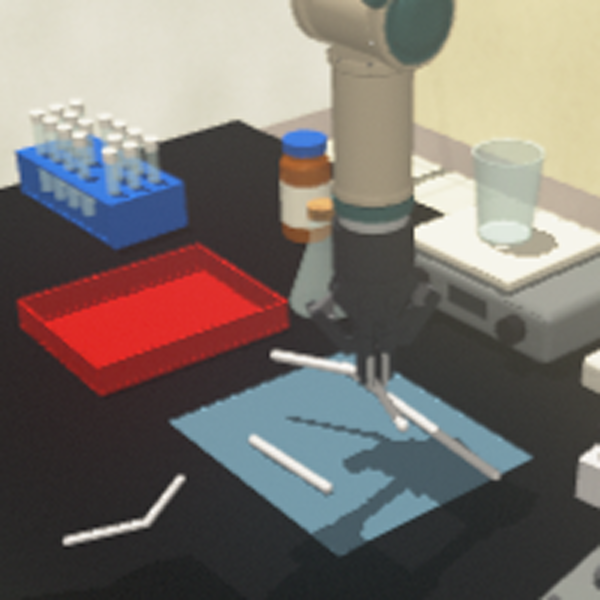

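Only the bent rod was lifted, and it is held level. The long and short rods are undisturbed. I'll raise it and turn by 84.5° so it fits along the tray's length.

arm_command(targets=[{"dp": [-0.03,0,0],"turn": [0,0,0],"grip": -1},{"dp": [-0.03,0,0],"turn": [-8.4,0,0],"grip": -1},{"dp": [-0.03,0,0],"turn": [-8.5,0,0],"grip": -1},{"dp": [-0.03,0,0],"turn": [-8.5,0,0],"grip": -1},{"dp": [0,0,0],"turn": [-8.5,0,0],"grip": -1},{"dp": [0,0,0],"turn": [-8.4,0,0],"grip": -1},{"dp": [0,0,0],"turn": [-8.4,0,0],"grip": -1},{"dp": [0,0,0],"turn": [-8.4,0,0],"grip": -1}])

```text
clock: 3.25
position: [0.5635, 0.075, 0.3573]
ee_rot: [0.632, 0.315, 0.634, -0.316]
contact_force: [-0.4, 0.7, -0.6]
width: 0.0059
```

arm_command(targets=[{"dp": [0,0,0],"turn": [-8.4,0,0],"grip": -1},{"dp": [0,0,0],"turn": [-8.4,0,0],"grip": -1},{"dp": [0,0,0],"turn": [-8.4,0,0],"grip": -1},{"dp": [0,0,0],"turn": [0,0,0],"grip": -1}])

```text
clock: 3.65
position: [0.5636, 0.075, 0.3573]
ee_rot: [0.685, 0.172, 0.687, -0.172]
contact_force: [0.3, -0.2, -0.3]
width: 0.0062
```

```bash
python3 -c "
from h import *
plan([.553,.431,.36],62)"
```

```text
clk 3.65 pos [0.5636 0.075  0.3573] world d [-0.0106  0.356   0.0027] dp [-0.0027  0.309  -0.1771] turn [-0.12 -0.15  0.08] w 0.0062 F [ 0.3 -0.2 -0.3]
```

arm_command(targets=[{"dp": [0,0.039,-0.022],"turn": [0,0,0],"grip": -1},{"dp": [0,0.039,-0.022],"turn": [0,0,0],"grip": -1},{"dp": [0,0.039,-0.022],"turn": [0,0,0],"grip": -1},{"dp": [0,0.039,-0.022],"turn": [0,0,0],"grip": -1},{"dp": [0,0.039,-0.022],"turn": [0,0,0],"grip": -1},{"dp": [0,0.039,-0.022],"turn": [0,0,0],"grip": -1},{"dp": [0,0.039,-0.023],"turn": [0,0,0],"grip": -1},{"dp": [0,0.036,-0.022],"turn": [0,0,0],"grip": -1}])

```text
clock: 4.45
position: [0.5529, 0.4329, 0.3575]
ee_rot: [0.685, 0.172, 0.686, -0.173]
contact_force: [0.5, -0.1, -0.5]
width: 0.0057
```

arm_command(targets=[{"dp": [0,0,0],"turn": [0,0,0],"grip": -1}])

```text
clock: 4.55
position: [0.5522, 0.436, 0.3569]
ee_rot: [0.685, 0.172, 0.687, -0.17]
contact_force: [0.1, -1.8, -0.4]
width: 0.0059
```

Run:
```python
from h import *
plan([.553,.431,.182],62)
im=manip.get_image('wrist');cv2.imwrite('pics/w4.png',im[:,:,::-1])
c=manip.calibration('wrist')
im=manip.get_image('scene');cv2.imwrite('pics/s4.png',im[:,:,::-1])
import pickle;pickle.dump(c,open('w4.pkl','wb'))
```

```text
clk 4.55 pos [0.5522 0.436  0.3569] world d [ 0.0008 -0.005  -0.1749] dp [ 0.1748 -0.0043  0.0036] turn [-0.   -0.16 -0.08] w 0.0059 F [ 0.1 -1.8 -0.4]
```

View pics/w4.png

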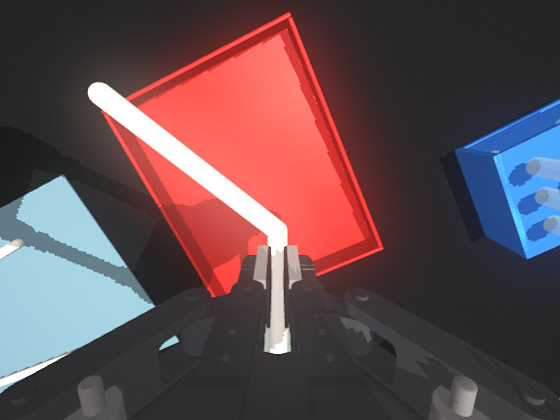

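View pics/s4.png

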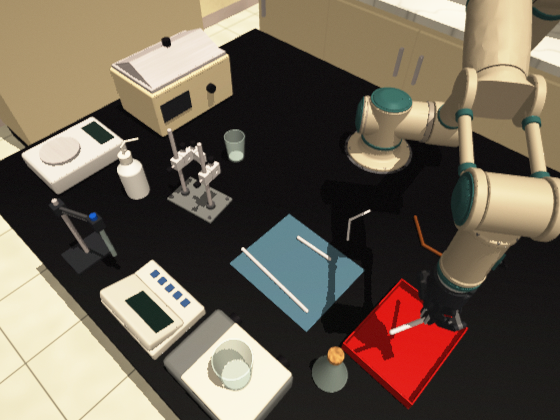

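Run:
```python
from h import *
import pickle;c=pickle.load(open('w4.pkl','rb'))
for p in [(290,13),(382,247),(105,112),(213,297)]: print(p,np.round(onz(c,p,.035),4))
for p in [(97,92),(277,235)]: print('rod',p,np.round(onz(c,p,.357-.17),4))
```

```text
(290, 13) [0.4197 0.5145 0.035 ]
(382, 247) [0.6541 0.5006 0.035 ]
(105, 112) [0.4107 0.3285 0.035 ]
(213, 297) [0.6224 0.3148 0.035 ]
rod (97, 92) [0.4436 0.4021 0.187 ]
rod (277, 235) [0.538  0.4394 0.187 ]
```

Run:
```python
from h import *
plan([.547,.433,.200],61)
```

```text
clk 4.65 pos [0.5529 0.4317 0.3571] world d [-0.0059  0.0013 -0.1571] dp [ 0.1571 -0.0012 -0.0057] turn [ 0.89 -0.04  0.16] w 0.0057 F [-0.7 -0.6 -0.6]
```

arm_command(targets=[{"dp": [0.04,-0.001,-0.006],"turn": [0,0,0],"grip": -1},{"dp": [0.045,0,0],"turn": [0,0,0],"grip": -1},{"dp": [0.04,0,0],"turn": [0,0,0],"grip": -1},{"dp": [0.03,0,0],"turn": [0,0,0],"grip": -1},{"dp": [0.01,0,0],"turn": [0,0,0],"grip": -1},{"dp": [0.005,0,0],"turn": [0,0,0],"grip": -1},{"dp": [0,0,0],"turn": [0,0,0],"grip": -1}])

```text
clock: 5.35
position: [0.5483, 0.4324, 0.1894]
ee_rot: [0.686, 0.172, 0.686, -0.172]
contact_force: [-0.1, 0.3, 0.3]
width: 0.0059
```

arm_command(targets=[{"dp": [0.004,0,0],"turn": [0,0,0],"grip": -1},{"dp": [0.003,0,0],"turn": [0,0,0],"grip": -1},{"dp": [0,0,0],"turn": [0,0,0],"grip": -1},{"dp": [0,0,0],"turn": [0,0,0],"grip": -1}])

```text
clock: 5.75
position: [0.5477, 0.433, 0.1823]
ee_rot: [0.686, 0.172, 0.686, -0.171]
contact_force: [0.7, 0.6, -0.8]
width: 0.0057
```

arm_command(targets=[{"dp": [0.002,0,0],"turn": [0,0,0],"grip": -1},{"dp": [0,0,0],"turn": [0,0,0],"grip": -1},{"dp": [0,0,0],"turn": [0,0,0],"grip": -0.7},{"dp": [0,0,0],"turn": [0,0,0],"grip": -0.3},{"dp": [0,0,0],"turn": [0,0,0],"grip": -0.3},{"dp": [-0.01,0,0],"turn": [0,0,0],"grip": -0.3},{"dp": [-0.03,0,0],"turn": [0,0,0],"grip": -0.3},{"dp": [-0.05,0,0],"turn": [0,0,0],"grip": -0.3}])

```text
clock: 6.55
position: [0.5467, 0.4322, 0.2674]
ee_rot: [0.684, 0.17, 0.688, -0.174]
contact_force: [0.7, 0.9, 0.1]
width: 0.0296
```

arm_command(targets=[{"dp": [-0.05,0,0],"turn": [0,0,0],"grip": -0.3},{"dp": [0,0,0],"turn": [0,0,0],"grip": -0.3}])

```text
clock: 6.75
position: [0.5495, 0.4341, 0.3295]
ee_rot: [0.69, 0.176, 0.682, -0.167]
contact_force: [0.4, 1.0, 1.4]
width: 0.03
```

Run:
```python
from h import *
plan([.619,.078,.3],-5.3)
im=manip.get_image('wrist');cv2.imwrite('pics/w5.png',im[:,:,::-1])
im=manip.get_image('scene');cv2.imwrite('pics/s5.png',cv2.resize(im[200:410,220:480,::-1],None,fx=2.8,fy=2.8,interpolation=2))
```

```text
clk 6.75 pos [0.5495 0.4341 0.3295] world d [ 0.0695 -0.3561 -0.0295] dp [ 0.0272 -0.2819  0.2288] turn [67.21 -0.08 -1.04] w 0.03 F [0.4 1.  1.4]
```

View pics/w5.png

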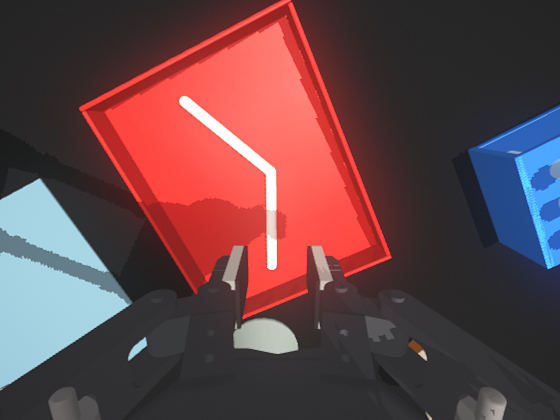

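View pics/s5.png

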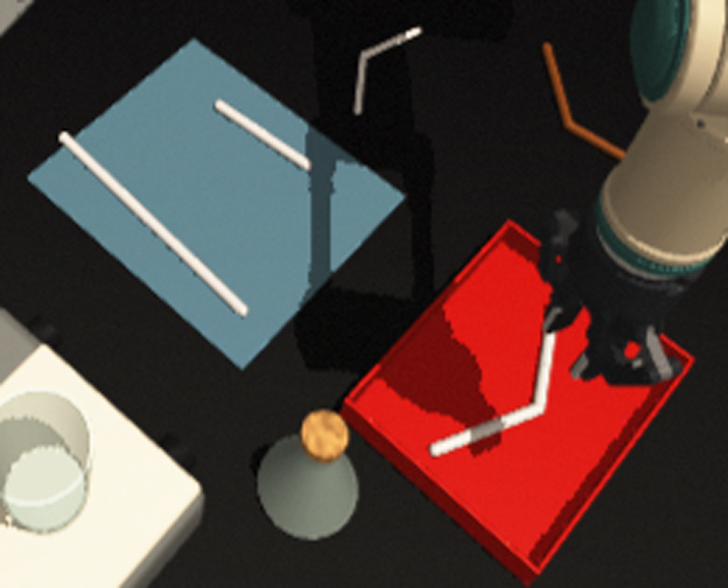

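The bent rod lies flat and fully inside the tray: knee at (271,170), ends at (184,101) and (271,266) in the wrist view. On to the long rod, gripping about 85 mm from its middle towards end a.

arm_command(targets=[{"dp": [0,0,0],"turn": [8.4,0,0],"grip": -0.2},{"dp": [0,0,0],"turn": [8.4,0,0],"grip": -0.2},{"dp": [0,0,0],"turn": [8.4,0,0],"grip": -0.2},{"dp": [0,0,0],"turn": [8.4,0,0],"grip": -0.2},{"dp": [0,0,0],"turn": [8.4,0,0],"grip": -0.2},{"dp": [0,0,0],"turn": [8.4,0,0],"grip": -0.2},{"dp": [0,0,0],"turn": [8.4,0,0],"grip": -0.2},{"dp": [0,0,0],"turn": [8.4,0,0],"grip": -0.2}])

```text
clock: 7.65
position: [0.5471, 0.4325, 0.3173]
ee_rot: [-0.475, -0.522, -0.475, 0.526]
contact_force: [0.4, -0.0, -0.2]
width: 0.0339
```

arm_command(targets=[{"dp": [0,0,0],"turn": [0,0,0],"grip": -0.2},{"dp": [0,0,0],"turn": [0,0,0],"grip": -0.2}])

```text
clock: 7.85
position: [0.5474, 0.4326, 0.3182]
ee_rot: [-0.477, -0.521, -0.477, 0.523]
contact_force: [0.5, -0.7, 0.2]
width: 0.0343
```

```bash
python3 -c "
from h import *
plan([.6268,.1567,.3],-5.3)"
```

```text
clk 7.85 pos [0.5474 0.4326 0.3182] world d [ 0.0794 -0.2759 -0.0182] dp [0.0185 0.1038 0.2677] turn [0.17 0.1  0.12] w 0.0343 F [ 0.5 -0.7  0.2]
```

arm_command(targets=[{"dp": [0,0.017,0.045],"turn": [0,0,0],"grip": -0.2},{"dp": [0,0.017,0.045],"turn": [0,0,0],"grip": -0.2},{"dp": [0,0.017,0.045],"turn": [0,0,0],"grip": -0.2},{"dp": [0,0.017,0.045],"turn": [0,0,0],"grip": -0.2},{"dp": [0,0.018,0.045],"turn": [0,0,0],"grip": -0.2},{"dp": [0.018,0.018,0.043],"turn": [0,0,0],"grip": -0.2},{"dp": [0,0,0],"turn": [0,0,0],"grip": -0.2},{"dp": [0,0,0],"turn": [0,0,0],"grip": -0.2}])

```text
clock: 8.65
position: [0.6265, 0.1551, 0.3007]
ee_rot: [-0.475, -0.522, -0.477, 0.523]
contact_force: [-0.2, 0.3, -1.1]
width: 0.0341
```

Run:
```python
from h import *
plan([.6268,.1567,.178],-5.3)
im=manip.get_image('wrist');cv2.imwrite('pics/w6.png',im[:,:,::-1])
```

```text
clk 8.65 pos [0.6265 0.1551 0.3007] world d [ 0.0003  0.0016 -0.1227] dp [ 0.1227  0.0005 -0.0016] turn [-0.06 -0.    0.13] w 0.0341 F [-0.2  0.3 -1.1]
```

View pics/w6.png

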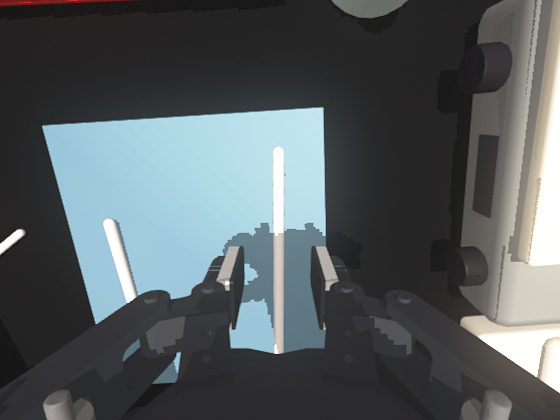

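The rod is centred between the jaws at column 279 and vertical in the picture. Descending to grip.

arm_command(targets=[{"dp": [0.045,0,0],"turn": [0,0,0],"grip": -0.2},{"dp": [0.04,0,0],"turn": [0,0,0],"grip": -0.2},{"dp": [0.025,0,0],"turn": [0,0,0],"grip": -0.2},{"dp": [0.012,0,0],"turn": [0,0,0],"grip": -0.4},{"dp": [0.001,0,0],"turn": [0,0,0],"grip": -0.5},{"dp": [0,0,0],"turn": [0,0,0],"grip": -0.5}])

```text
clock: 9.3
position: [0.6268, 0.1575, 0.1796]
ee_rot: [0.477, 0.523, 0.477, -0.522]
contact_force: [-0.1, 0.5, 0.8]
width: 0.0213
```

arm_command(targets=[{"dp": [0,0,0],"turn": [0,0,0],"grip": -1},{"dp": [0,0,0],"turn": [0,0,0],"grip": -1},{"dp": [0,0,0],"turn": [0,0,0],"grip": -1},{"dp": [0,0,0],"turn": [0,0,0],"grip": -1}], grip_force=100)

```text
clock: 9.7
position: [0.6269, 0.1569, 0.1805]
ee_rot: [0.477, 0.524, 0.476, -0.522]
contact_force: [-1.6, 2.7, 6.0]
width: 0.0048
```

arm_command(targets=[{"dp": [-0.005,0,0],"turn": [0,0,0],"grip": -1},{"dp": [-0.01,0,0],"turn": [0,0,0],"grip": -1},{"dp": [-0.03,0,0],"turn": [0,0,0],"grip": -1},{"dp": [-0.04,0,0],"turn": [0,0,0],"grip": -1},{"dp": [-0.04,0,0],"turn": [0,0,0],"grip": -1},{"dp": [-0.025,0,0],"turn": [0,0,0],"grip": -1},{"dp": [0,0,0],"turn": [0,0,0],"grip": -1},{"dp": [0,0,0],"turn": [0,0,0],"grip": -1}])

```text
clock: 10.5
position: [0.6262, 0.1562, 0.3293]
ee_rot: [0.477, 0.523, 0.476, -0.522]
contact_force: [0.1, 0.8, -1.5]
width: 0.0045
```

Run:
```python
from h import *
import pickle
plan([.6268,.1567,.178],-5.3)
for n in ('wrist','side','scene'):
    im=manip.get_image(n);cv2.imwrite(f'pics/{n}7.png',im[:,:,::-1])
    pickle.dump(manip.calibration(n),open(f'{n}7.pkl','wb'))
im=cv2.imread('pics/side7.png');cv2.imwrite('pics/side7c.png',cv2.resize(im[90:290,200:460],None,fx=3,fy=3,interpolation=2))
im=cv2.imread('pics/scene7.png');cv2.imwrite('pics/scene7c.png',cv2.resize(im[130:330,160:420],None,fx=3,fy=3,interpolation=2))
```

```text
clk 10.5 pos [0.6262 0.1562 0.3293] world d [ 0.0006  0.0005 -0.1513] dp [ 0.1513  0.0004 -0.0005] turn [-0.01 -0.   -0.05] w 0.0045 F [ 0.1  0.8 -1.5]
```

View pics/side7c.png

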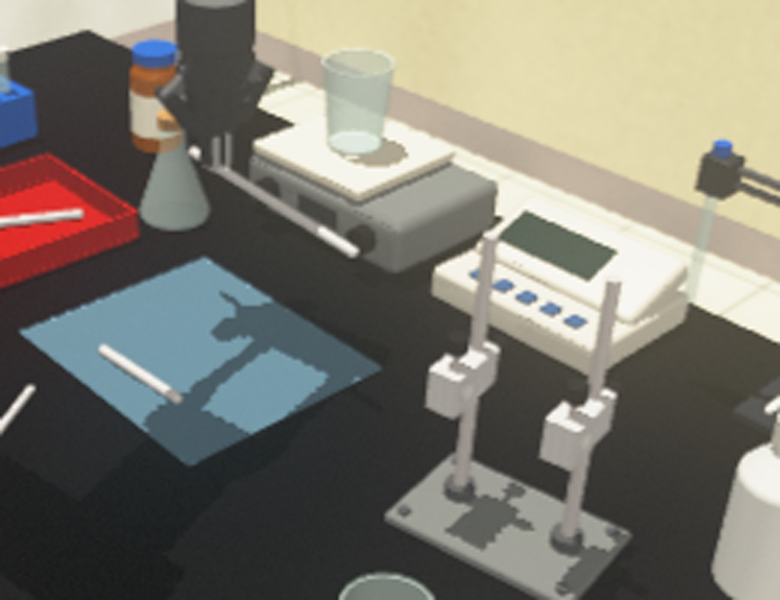

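View pics/scene7c.png

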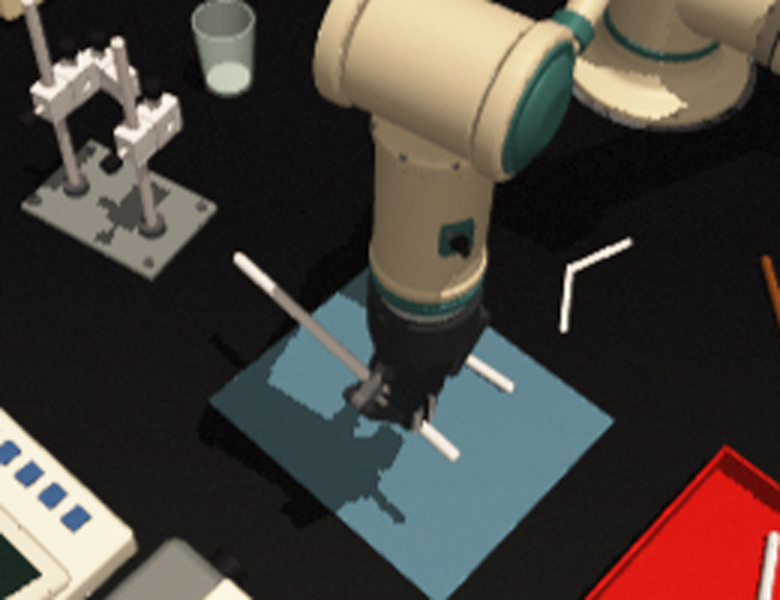

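View pics/wrist7.png

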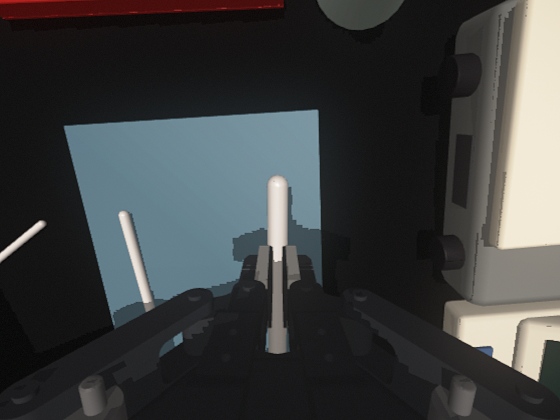

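Run:
```python
from h import *
import pickle
S,D,W=[pickle.load(open(f'{n}7.pkl','rb')) for n in('scene','side','wrist')]
a,r1=tri([S,D],[(311.7,281.7),(265.3,141.3)]);b,r2=tri([S,D],[(240,216),(317.3,173)])
print(a,r1,b,r2,np.linalg.norm(a-b));d=(a-b)/np.linalg.norm(a-b);print(d,'yaw',np.degrees(np.arctan2(-d[0],d[1])),'pitch',np.degrees(np.arcsin(d[2])))
print('wrist tip a',onz(W,(278,178),.159))
# connectors front mouths: side view crops at 3x from (200,90); bore mid by predicted projection
e=np.array([-.167,.986,0]);m=np.array([.5411,-.2839,.14])
im1=cv2.imread('pics/scene7.png');im2=cv2.imread('pics/side7.png')
for C,im,n in((S,im1,'scene'),(D,im2,'side')):
    p0=proj(C,m);x0,y0=int(p0[0])-50,int(p0[1])-40
    cr=cv2.resize(im[y0:y0+80,x0:x0+100],None,fx=7,fy=7,interpolation=2)
    for t in(-.063,-.037,.037,.063):
        q=((proj(C,m+e*t)-[x0,y0]+.5)*7).astype(int);cv2.circle(cr,tuple(int(v) for v in q),4,(0,0,255),1)
    for sx,sy in((.032,.05),(.032,-.05)):
        fx=np.array([.986,.167,0]);X=m+fx*sx+e*sy;X[2]=.26
        q=((proj(C,X)-[x0,y0]+.5)*7).astype(int);cv2.circle(cr,tuple(int(v) for v in q),4,(0,255,0),1)
    cv2.imwrite(f'pics/f_{n}.png',cr)
```

```text
[0.6307457  0.19709366 0.15182201] [array([-1.9,  0.3]), array([-1.4, -0.2])] [ 0.60679288 -0.05038725  0.15482129] [array([-0.7, -0. ]), array([-0.7,  0. ])] 0.24865546025715277
[ 0.09632936  0.99527643 -0.01206202] yaw -5.5282408549754845 pitch -0.691119383345104
wrist tip a [0.63021947 0.19913825 0.159     ]
```

View pics/f_scene.png

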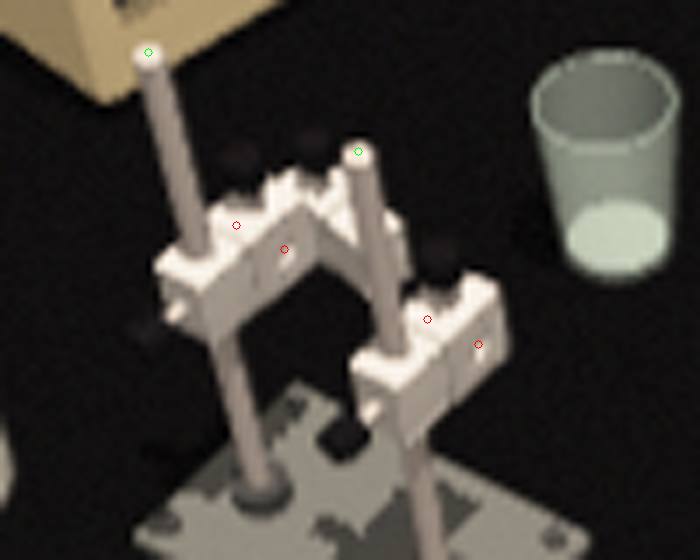

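View pics/f_side.png

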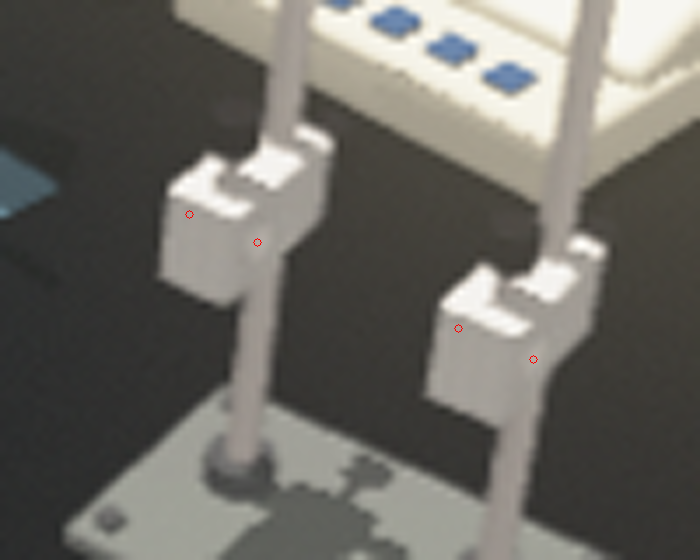

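The long rod is held level: pitch about -0.7°, yaw -5.5°, with end a at (311,281) and end b at (240,216) in the scene view. The projected bore points fit the connectors to about 1 px. I'll raise the rod above the uprights and view the connectors from overhead to refine that.

```bash
python3 -c "
from h import *
plan([.489,-.394,.5],9.6)"
```

```text
clk 10.65 pos [0.6258 0.1562 0.3268] world d [-0.1368 -0.5502  0.1732] dp [-0.1723 -0.086   0.5607] turn [-14.91   0.03   0.21] w 0.0049 F [-0.2  1.  -0.8]
```

arm_command(targets=[{"dp": [-0.04,0,0],"turn": [0,0,0],"grip": -1},{"dp": [-0.045,0,0],"turn": [0,0,0],"grip": -1},{"dp": [-0.045,0,0],"turn": [-5,0,0],"grip": -1},{"dp": [-0.04,0,0],"turn": [-5,0,0],"grip": -1},{"dp": [0,0,0],"turn": [-5,0,0],"grip": -1},{"dp": [0,0,0],"turn": [0,0,0],"grip": -1},{"dp": [0,0,0],"turn": [0,0,0],"grip": -1}])

```text
clock: 11.35
position: [0.6265, 0.1564, 0.4964]
ee_rot: [0.539, 0.455, 0.541, -0.458]
contact_force: [-0.2, 0.1, -1.4]
width: 0.005
```

```bash
python3 -c "
from h import *
plan([.489,-.394,.5],9.6)"
```

```text
clk 11.35 pos [0.6265 0.1564 0.4964] world d [-0.1375 -0.5504  0.0036] dp [-0.0027 -0.2273  0.5198] turn [-0.01 -0.01  0.24] w 0.005 F [-0.2  0.1 -1.4]
```

arm_command(targets=[{"dp": [0,-0.0175,0.04],"turn": [0,0,0],"grip": -1},{"dp": [0,-0.0175,0.04],"turn": [0,0,0],"grip": -1},{"dp": [0,-0.0175,0.04],"turn": [0,0,0],"grip": -1},{"dp": [0,-0.0175,0.04],"turn": [0,0,0],"grip": -1},{"dp": [0,-0.0175,0.04],"turn": [0,0,0],"grip": -1},{"dp": [0,-0.0175,0.04],"turn": [0,0,0],"grip": -1},{"dp": [0,-0.0175,0.04],"turn": [0,0,0],"grip": -1}])

```text
clock: 12.05
position: [0.5521, -0.1418, 0.4965]
ee_rot: [0.539, 0.456, 0.542, -0.457]
contact_force: [0.7, -0.6, 0.0]
width: 0.0047
```

arm_command(targets=[{"dp": [0,-0.0175,0.04],"turn": [0,0,0],"grip": -1},{"dp": [0,-0.0175,0.04],"turn": [0,0,0],"grip": -1},{"dp": [0,-0.0175,0.04],"turn": [0,0,0],"grip": -1},{"dp": [0,-0.0175,0.04],"turn": [0,0,0],"grip": -1},{"dp": [0,-0.0175,0.04],"turn": [0,0,0],"grip": -1},{"dp": [0,-0.0175,0.04],"turn": [0,0,0],"grip": -1},{"dp": [0,0,0],"turn": [0,0,0],"grip": -1},{"dp": [0,0,0],"turn": [0,0,0],"grip": -1}])

```text
clock: 12.85
position: [0.4894, -0.3956, 0.496]
ee_rot: [0.538, 0.457, 0.542, -0.456]
contact_force: [0.9, 0.3, -0.1]
width: 0.005
```

Run:
```python
from h import *
import pickle
plan([.489,-.394,.5],9.6)
c=manip.calibration('wrist')
im=manip.get_image('wrist');cv2.imwrite('pics/w8.png',im[:,:,::-1])
pickle.dump(c,open('w8.pkl','wb'))
cv2.imwrite('pics/w8c.png',cv2.resize(im[20:250,260:500,::-1],None,fx=2.6,fy=2.6,interpolation=2))
```

```text
clk 12.85 pos [ 0.4894 -0.3956  0.496 ] world d [-0.0004  0.0016  0.004 ] dp [-0.004  -0.0002 -0.0016] turn [-0.08 -0.26  0.14] w 0.005 F [ 0.9  0.3 -0.1]
```

View pics/w8.png

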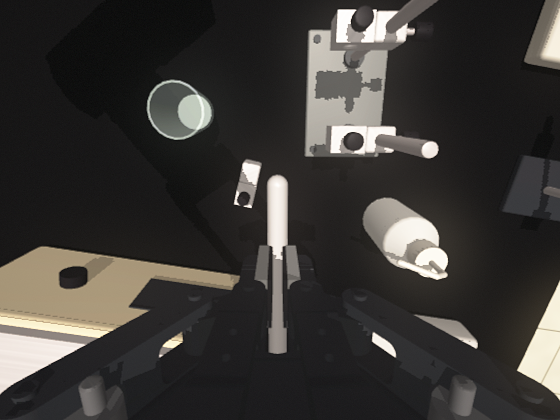

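View pics/w8c.png

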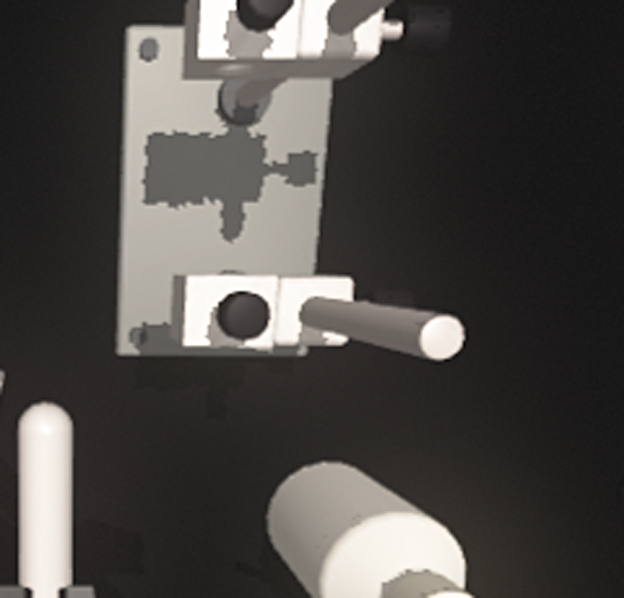

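Run:
```python
from h import *
import pickle;c=pickle.load(open('w8.pkl','rb'))
def f(x,y,z): return onz(c,((x+.5)/2.6+260-.5,(y+.5)/2.6+20-.5),z)
for n,p in dict(R_TL=(187,277),R_TR=(281,276),R_BR=(276,347),R_BL=(184,347),L_BL=(197,60),L_BR=(301,57)).items(): print(n,np.round(f(*p,.158),4))
im=cv2.imread('pics/w8.png');cv2.imwrite('pics/w8d.png',cv2.resize(im[0:60,310:450],None,fx=5.5,fy=5.5,interpolation=2))
print('upright R top',f(441,338,.26),'base corners',[np.round(f(*p,.01),4) for p in [(127,27),(117,354),(306,354)]])
m=np.array([.5411,-.2839]);fx=np.array([.986,.167]);e=np.array([-.167,.986])
for n,p,z in [('R_TL',(187,277),.158),('R_TR',(281,276),.158),('R_BR',(276,347),.158),('R_BL',(184,347),.158),('L_BL',(197,60),.158),('L_BR',(301,57),.158),('upR',(441,338),.26)]:
    d=f(*p,z)[:2]-m;print(n,'frame',np.round([d@fx,d@e],4))
# rod tip a
t=onz(c,(277.5,176),.496-.1715);print('tip',t)
```

```text
R_TL [ 0.5306 -0.3247  0.158 ]
R_TR [ 0.5654 -0.3185  0.158 ]
R_BR [ 0.57   -0.3445  0.158 ]
R_BL [ 0.535  -0.3504  0.158 ]
L_BL [ 0.5183 -0.2522  0.158 ]
L_BR [ 0.554  -0.2453  0.158 ]
upright R top [ 0.58042651 -0.32930145  0.26      ] base corners [array([ 0.4991, -0.2074,  0.01  ]), array([ 0.5258, -0.3722,  0.01  ]), array([ 0.6324, -0.3543,  0.01  ])]
R_TL frame [-0.0172 -0.0385]
R_TR frame [ 0.0181 -0.0382]
R_BR frame [ 0.0184 -0.0646]
R_BL frame [-0.0171 -0.0646]
L_BL frame [-0.0172  0.0351]
L_BR frame [0.0192 0.0359]
upR frame [ 0.0312 -0.0513]
tip [ 0.48169926 -0.35186019  0.3245    ]
```

View pics/w8d.png

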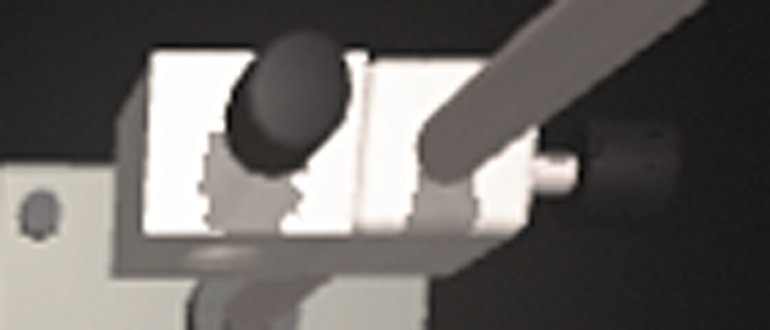

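The overhead view agrees with my frame estimate to within about 1 mm: bore block x from -17 to +18, y within 1.5 mm. The finger opening reads 5 mm on a 10 mm rod, so I'll take a close look at the grip.

Run:
```python
from h import *
S=manip.calibration('scene');D=manip.calibration('side')
for n,C in(('side',D),('scene',S)):
    im=manip.get_image(n)[:,:,::-1];p=proj(C,[.489,-.3956,.325]);print(n,p)
    x,y=int(p[0]),int(p[1]);x0,y0=max(0,x-60),max(0,y-55)
    cv2.imwrite(f'pics/g_{n}.png',cv2.resize(im[y0:y0+90,x0:x0+120],None,fx=6.5,fy=6.5,interpolation=2));print(x0,y0)
```

```text
side [411.11892168 182.69813231]
351 127
scene [175.28665087  82.03756215]
115 27
```

View pics/g_side.png

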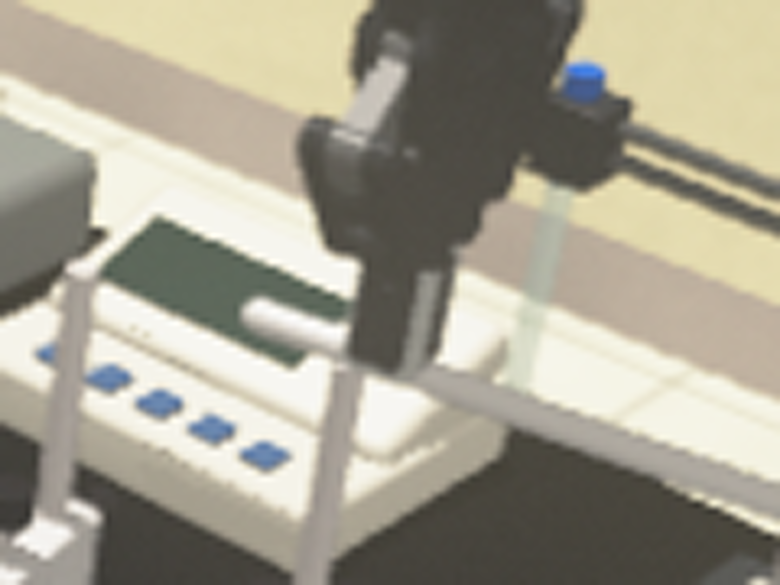

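View pics/g_scene.png

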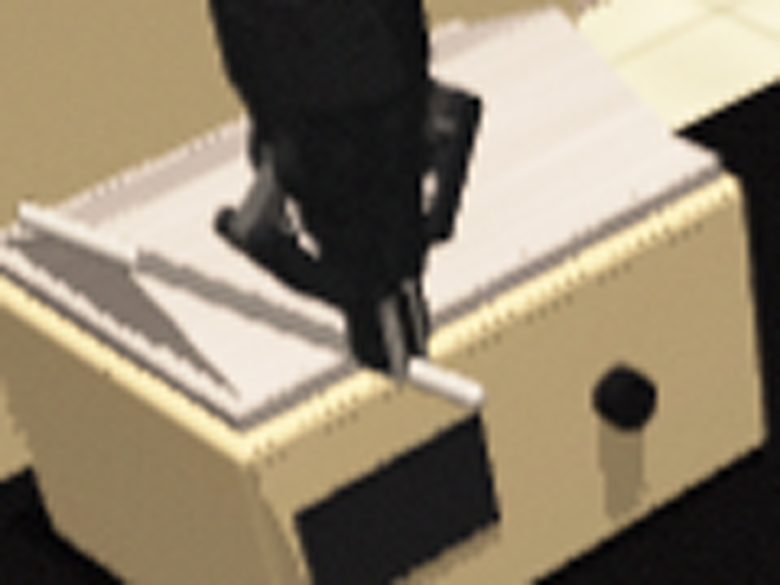

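The fingertips wrap the rod fully, holding it near the tips of the pads, and the rod is straight and stable. Moving to the staging pose on the left (+y) of the frame.

```bash
python3 -c "
from h import *
plan([.4895,.0264,.496],9.5)"
```

```text
clk 13.0 pos [ 0.4901 -0.3934  0.4979] world d [-0.0006  0.4198 -0.0019] dp [ 0.0026  0.0704 -0.4139] turn [ 0.24 -0.12  0.04] w 0.0048 F [ 0.1  0.3 -0.5]
```

arm_command(targets=[{"dp": [0,0.007,-0.041],"turn": [0,0,0],"grip": -1},{"dp": [0,0.007,-0.041],"turn": [0,0,0],"grip": -1},{"dp": [0,0.007,-0.041],"turn": [0,0,0],"grip": -1},{"dp": [0,0.007,-0.041],"turn": [0,0,0],"grip": -1},{"dp": [0,0.007,-0.041],"turn": [0,0,0],"grip": -1},{"dp": [0,0.007,-0.041],"turn": [0,0,0],"grip": -1},{"dp": [0,0.007,-0.041],"turn": [0,0,0],"grip": -1},{"dp": [0,0.007,-0.041],"turn": [0,0,0],"grip": -1}])

```text
clock: 13.8
position: [0.4889, -0.0586, 0.499]
ee_rot: [0.541, 0.456, 0.541, -0.455]
contact_force: [-0.1, 0.0, -0.7]
width: 0.0047
```

arm_command(targets=[{"dp": [0,0.007,-0.041],"turn": [0,0,0],"grip": -1},{"dp": [0,0.007,-0.044],"turn": [0,0,0],"grip": -1},{"dp": [0.04,0,0],"turn": [0,0,0],"grip": -1},{"dp": [0.045,0,0],"turn": [0,0,0],"grip": -1},{"dp": [0.045,0,0],"turn": [0,0,0],"grip": -1},{"dp": [0.04,0,0],"turn": [0,0,0],"grip": -1},{"dp": [0.012,0,0],"turn": [0,0,0],"grip": -1},{"dp": [0,0,0],"turn": [0,0,0],"grip": -1}])

```text
clock: 14.6
position: [0.4884, 0.0253, 0.3157]
ee_rot: [0.54, 0.455, 0.542, -0.456]
contact_force: [0.0, 1.3, 0.1]
width: 0.005
```

arm_command(targets=[{"dp": [0,0,0],"turn": [0,0,0],"grip": -1},{"dp": [0,0,0],"turn": [0,0,0],"grip": -1}])

```text
clock: 14.8
position: [0.4903, 0.0245, 0.319]
ee_rot: [0.542, 0.457, 0.539, -0.455]
contact_force: [-0.7, 0.2, -0.6]
width: 0.0047
```

Run:
```python
from h import *
import pickle
plan([.4895,.0264,.3125],9.5)
for n in('side','scene'):
    C=manip.calibration(n);im=manip.get_image(n)[:,:,::-1];cv2.imwrite(f'pics/{n}9.png',im)
    p=proj(C,[.515,-.13,.14]);x0,y0=int(p[0])-60,int(p[1])-45;print(n,x0,y0)
    cv2.imwrite(f'pics/i_{n}.png',cv2.resize(im[y0:y0+90,x0:x0+120],None,fx=6.5,fy=6.5,interpolation=2))
plan([.4895,.0264,.3125],9.5)
```

```text
clk 14.8 pos [0.4903 0.0245 0.319 ] world d [-0.0008  0.0019 -0.0065] dp [ 0.0065 -0.0005 -0.002 ] turn [ 0.21  0.07 -0.28] w 0.0047 F [-0.7  0.2 -0.6]
side 253 157
scene 183 139
clk 14.9 pos [0.4899 0.0244 0.3186] world d [-0.0004  0.002  -0.0061] dp [ 0.0061 -0.0001 -0.0021] turn [ 0.2   0.06 -0.22] w 0.0046 F [-1.  -0.5 -0.6]
```

View pics/i_side.png

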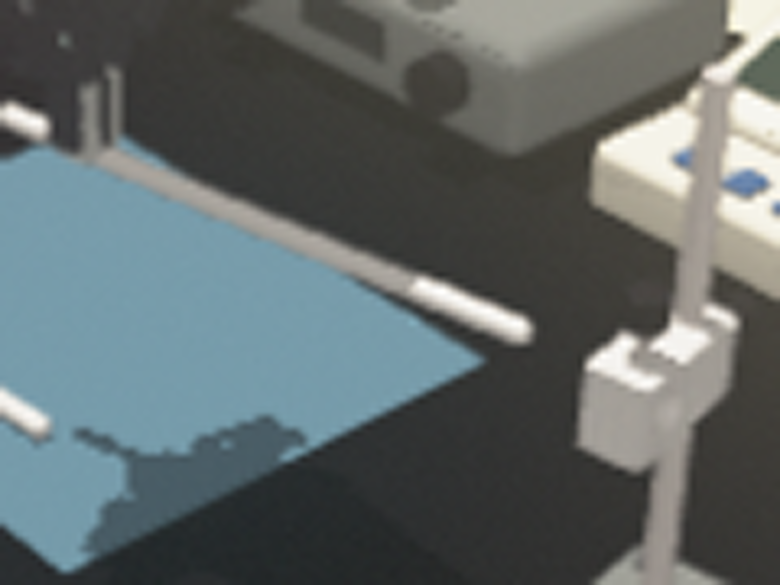

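View pics/i_scene.png

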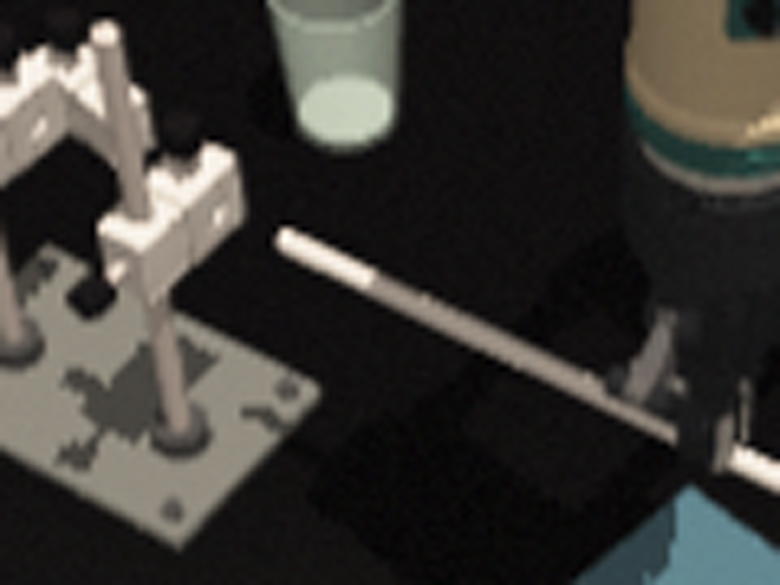

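```bash
cat > rodfit.py <<'E'
from h import *
def planefit(C,pts):
    # pixels on rod axis -> plane normal through camera centre
    R=np.array(C['R']);P=np.array([[(x-C['cx'])/C['fx'],(y-C['cy'])/C['fy'],1] for x,y in pts])
    n=np.linalg.svd(P)[2][2];return R.T@n,-R.T@np.array(C['t'])
def line(CS,ptsS,CD,ptsD):
    n1,o1=planefit(CS,ptsS);n2,o2=planefit(CD,ptsD)
    d=np.cross(n1,n2);d/=np.linalg.norm(d);d*=np.sign(d[1])
    p=np.linalg.lstsq(np.array([n1,n2,d]),np.array([n1@o1,n2@o2,0]),rcond=None)[0];return p,d
m=np.array([.5416,-.2853,.14]);e=np.array([-.165,.9863,0]);fx=np.array([.9863,.165,0])
def report(p,d):
    print('yaw',np.degrees(np.arctan2(-d[0],d[1])),'pitch',np.degrees(np.arcsin(d[2])))
    for t in(.1,.3):
        # point at frame y=t
        s=(t-(p-m)@e)/(d@e);X=p+d*s-m;print('at y',t,'dx',round(X@fx*1e3,1),'dz',round(X[2]*1e3,1))
E
python3 - <<'E'
from rodfit import *
S=manip.calibration('scene');D=manip.calibration('side')
def ax(im,a,b):
    # sub-pixel rod centres along a->b by brightness-profile edges
    g=cv2.cvtColor(cv2.imread(im),cv2.COLOR_BGR2GRAY).astype(np.float32)
    a,b=np.array(a,float),np.array(b,float);u=(b-a)/np.linalg.norm(b-a);n=np.array([-u[1],u[0]]);out=[]
    for s in np.arange(0,np.linalg.norm(b-a),1):
        t=np.arange(-6,6.01,.1);q=a+u*s+t[:,None]*n
        v=cv2.remap(g,q[:,0].astype(np.float32)[None],q[:,1].astype(np.float32)[None],1)[0]
        dv=np.gradient(v);h=len(t)//2;i=np.argmax(dv[:h+10]);j=np.argmin(dv[i:])+i
        w=t[j]-t[i]
        if 1.5<w<6: out.append(a+u*s+n*(t[i]+t[j])/2)
    return np.array(out)
def g(p,x0,y0): return ((p[0]+.5)/6.5-.5+x0,(p[1]+.5)/6.5-.5+y0)
ps=ax('pics/scene9.png',g((290,242),183,139),g((620,405),183,139))
pd=ax('pics/side9.png',g((515,326),253,157),g((140,172),253,157))
print(len(ps),len(pd))
for P in(ps,pd):
    c=np.polyfit(P[:,0],P[:,1],1);print('resid',np.std(P[:,1]-np.polyval(c,P[:,0])))
p,d=line(S,ps,D,pd);report(p,d)
np.set_printoptions(precision=2,suppress=True)
print('bore mouth px scene crop',(proj(S,m+e*.063)-[183,139]+.5)*6.5,'side',(proj(D,m+e*.063)-[253,157]+.5)*6.5)
X,r=tri([S,D],[g((279,238),183,139),g((530,331),253,157)]);print('tip b',X,r,'frame',(X-m)@fx,(X-m)@e,X[2]-.14)
E
```

```text
57 63
resid 0.2469703862044474
resid 0.23355880718189512
yaw 9.315609394537033 pitch 0.29418880892157867
at y 0.1 dx 2.4 dz 6.0
at y 0.3 dx 3.0 dz 7.0
bore mouth px scene crop [213.81 208.97] side [609.37 388.62]
tip b [ 0.53 -0.19  0.15] [array([-0.3, -0. ]), array([-0.3,  0. ])] frame 0.0038131503285977575 0.10087763162506493 0.00668336786153545
```

Run:
```python
from rodfit import *
for n,x0,y0 in(('side',310,175),('scene',165,130)):
    C=manip.calibration(n);im=cv2.imread(f'pics/{n}9.png');k=10
    if n=='side': x0,y0=325,195
    cr=cv2.resize(im[y0:y0+58,x0:x0+78],None,fx=k,fy=k,interpolation=2)
    def P(X): return tuple(int(v) for v in ((proj(C,X)-[x0,y0]+.5)*k))
    for a,b in((.037,.063),):
        c=[[m+fx*sx+e*sy+np.array([0,0,sz]) for sx in(-.017,.017)for sy in(a,b)for sz in(-.018,.018)]][0]
        for i in range(8):
            for j in(1,2,4):
                if not i&j: cv2.line(cr,P(c[i]),P(c[i|j]),(0,0,255),1)
        cv2.circle(cr,P(m+e*b),4,(0,255,0),1)
        pts=[P(m+e*b+.007*(np.cos(t)*fx+np.sin(t)*np.array([0,0,1]))) for t in np.linspace(0,6.28,40)]
        cv2.polylines(cr,[np.array(pts)],True,(0,255,0),1)
    cv2.imwrite(f'pics/wf_{n}.png',cr)
```

```text
(no output)
```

View pics/wf_side.png

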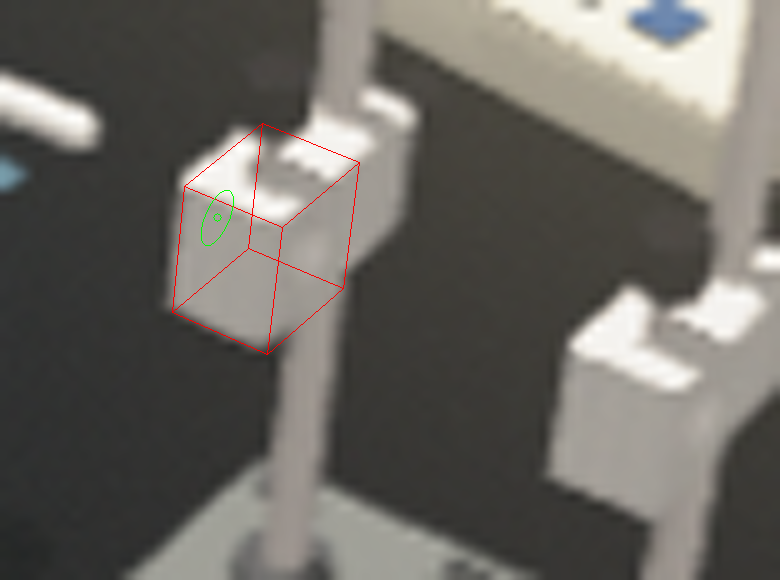

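View pics/wf_scene.png

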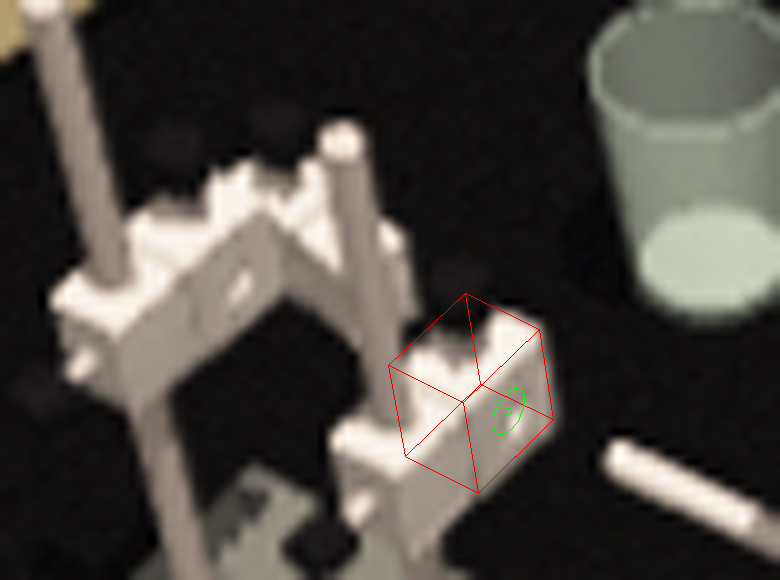

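Run:
```python
from rodfit import *
S=manip.calibration('scene');D=manip.calibration('side')
for ks in(0.5,1,):
  X0=m+e*.063
  X,r=tri([S,D],[proj(S,X0)+ks*np.array([.6,.4]),proj(D,X0)+ks*np.array([-.4,-.3])])
  print(ks,'mouth in S/D frame offset (fx,e,z) mm',np.round([(X-X0)@fx*1e3,(X-X0)@e*1e3,(X-X0)[2]*1e3],2),r)
```

```text
0.5 mouth in S/D frame offset (fx,e,z) mm [ 0.19  0.91 -0.1 ] [array([-0.1, -0. ]), array([-0.1,  0. ])]
1 mouth in S/D frame offset (fx,e,z) mm [ 0.38  1.82 -0.2 ] [array([-0.2, -0. ]), array([-0.2,  0. ])]
```

arm_command(targets=[{"dp": [0.006,-0.001,0],"turn": [0,0,0],"grip": -1},{"dp": [0,0,0.015],"turn": [0,0,0],"grip": -1},{"dp": [0,0,0.013],"turn": [0,0,0],"grip": -1},{"dp": [0,0,0],"turn": [0,0,0],"grip": -1},{"dp": [0,0,0],"turn": [0,0,0],"grip": -1},{"dp": [0,0,0],"turn": [0,0,0],"grip": -1}])

```text
clock: 15.5
position: [0.493, -0.0035, 0.3107]
ee_rot: [0.54, 0.456, 0.54, -0.456]
contact_force: [0.2, 0.1, -0.0]
width: 0.0048
```

```bash
cat > look.py <<'E'
from rodfit import *
import sys
tag=sys.argv[1]
plan(m+e*.105+[0,0,.1725],9.5)
def over(n,x0,y0,k=10):
    C=manip.calibration(n);im=manip.get_image(n)[:,:,::-1];cv2.imwrite(f'pics/{n}_{tag}.png',im)
    cr=cv2.resize(im[y0:y0+58,x0:x0+78],None,fx=k,fy=k,interpolation=2);cv2.imwrite(f'pics/z{n}_{tag}.png',cr)
over('side',310,185);over('scene',165,130)
E
python3 look.py 10
```

```text
clk 15.5 pos [ 0.493  -0.0035  0.3107] world d [ 0.0313 -0.1782  0.0018] dp [-0.0019  0.001   0.1809] turn [ 0.16 -0.02  0.01] w 0.0048 F [ 0.2  0.1 -0. ]
```

View pics/zside_10.png

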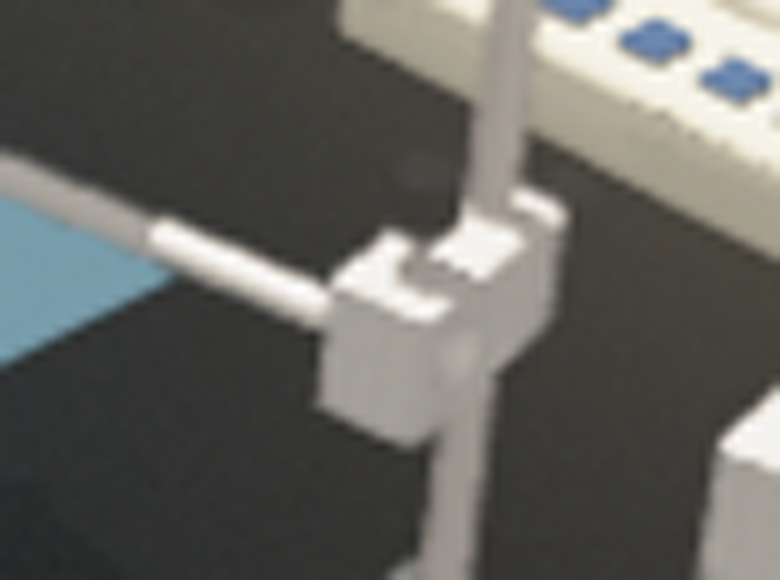

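View pics/zscene_10.png

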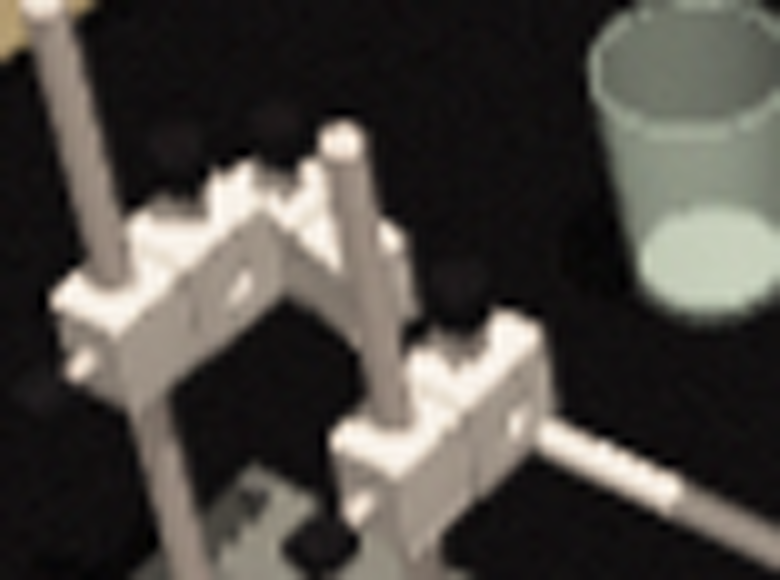

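```bash
cat > fit2.py <<'E'
from rodfit import *
def ax(im,a,b):
    g=cv2.cvtColor(cv2.imread(im),cv2.COLOR_BGR2GRAY).astype(np.float32)
    a,b=np.array(a,float),np.array(b,float);u=(b-a)/np.linalg.norm(b-a);n=np.array([-u[1],u[0]]);out=[];W=[]
    for s in np.arange(0,np.linalg.norm(b-a),.5):
        t=np.arange(-6,6.01,.1);q=(a+u*s+t[:,None]*n).astype(np.float32)
        v=cv2.remap(g,q[:,0][None],q[:,1][None],2)[0]
        dv=abs(np.gradient(v));i=np.argmax(np.where(t<0,dv,0));j=np.argmax(np.where(t>0,dv,0))
        w=t[j]-t[i]
        if 2<w<6.5: out.append(a+u*s+n*(t[i]+t[j])/2);W.append(w)
    out=np.array(out);c=np.polyfit(out[:,0],out[:,1],1);r=out[:,1]-np.polyval(c,out[:,0]);k=abs(r)<.4
    print(im,len(out),k.sum(),'w',np.median(W),'std',r.std());return out[k]
def offs(tag,sa,sb,da,db):
    S=manip.calibration('scene');D=manip.calibration('side')
    ps=ax(f'pics/scene_{tag}.png',sa,sb);pd=ax(f'pics/side_{tag}.png',da,db)
    p,d=line(S,ps,D,pd);report(p,d)
    for n,C,P,b in(('scene',S,ps,(.6,.4)),('side',D,pd,(-.4,-.3))):
        q=proj(C,m+e*.063)+b;c=np.polyfit(P[:,0],P[:,1],1);print(n,'mouth',q,'rod line minus mouth (px rows)',np.polyval(c,q[0])-q[1])
E
python3 - <<'E'
from fit2 import *
z=lambda x,y,x0,y0:((x+.5)/10-.5+x0,(y+.5)/10-.5+y0)
offs('10',z(560,437,165,130),z(670,490,165,130),z(315,304,310,185),z(160,239,310,185))
E
```

```text
pics/scene_10.png 25 25 w 3.699999999999987 std 0.14555349582091667
pics/side_10.png 34 32 w 4.149999999999985 std 0.21805199909515974
yaw 9.15265292205432 pitch 0.9018471144831147
at y 0.1 dx -0.2 dz -2.0
at y 0.3 dx 1.0 dz 1.2
scene mouth [215.9938842  171.04957806] rod line minus mouth (px rows) 0.36776359707440065
side mouth [345.84996649 215.98746175] rod line minus mouth (px rows) 1.1656444018017282
```

The rod tip is 8–10 mm short of the left mouth. The cameras and the kinematics agree: the rod is about 2 mm low and 0.8 mm towards -x. I'll correct that and ease in slowly, watching the force.

arm_command(targets=[{"dp": [-0.002,0.001,0],"turn": [0,0,0],"grip": -1},{"dp": [0,0,0],"turn": [0,0,0],"grip": -1},{"dp": [0,0,0],"turn": [0,0,0],"grip": -1}])

```text
clock: 15.9
position: [0.494, -0.003, 0.3129]
ee_rot: [0.541, 0.456, 0.54, -0.456]
contact_force: [-0.5, 0.5, -1.2]
width: 0.0046
```

```bash
python3 look.py 11
python3 - <<'E'
from fit2 import *
z=lambda x,y,x0,y0:((x+.5)/10-.5+x0,(y+.5)/10-.5+y0)
offs('11',z(560,437,165,130),z(670,490,165,130),z(315,304,310,185),z(160,239,310,185))
E
```

```text
clk 15.9 pos [ 0.494  -0.003   0.3129] world d [ 0.0302 -0.1787 -0.0004] dp [ 0.0004 -0.0004  0.1813] turn [ 0.22  0.01 -0.02] w 0.0046 F [-0.5  0.5 -1.2]
pics/scene_11.png 25 25 w 3.699999999999987 std 0.13833913532287942
pics/side_11.png 34 34 w 4.149999999999985 std 0.15752969612061896
yaw 9.896782063473355 pitch 0.9901090694758886
at y 0.1 dx 1.0 dz 0.4
at y 0.3 dx -0.3 dz 3.8
scene mouth [215.9938842  171.04957806] rod line minus mouth (px rows) 0.3711557065981026
side mouth [345.84996649 215.98746175] rod line minus mouth (px rows) -0.15660806798589988
```

Aligned within about 0.7 mm at the tip. Entering slowly.

arm_command(targets=[{"dp": [0,0,0.005],"turn": [0,0,0],"grip": -1},{"dp": [0,0,0.005],"turn": [0,0,0],"grip": -1},{"dp": [0,0,0.005],"turn": [0,0,0],"grip": -1},{"dp": [0,0,0.005],"turn": [0,0,0],"grip": -1},{"dp": [0,0,0],"turn": [0,0,0],"grip": -1}])

```text
clock: 16.5
position: [0.4976, -0.0237, 0.3127]
ee_rot: [0.54, 0.456, 0.54, -0.456]
contact_force: [-0.1, 0.4, 0.0]
width: 0.005
```

```bash
python3 look.py 12
```

```text
clk 16.5 pos [ 0.4976 -0.0237  0.3127] world d [ 0.0267 -0.158  -0.0002] dp [ 3.000e-04 -1.000e-04  1.603e-01] turn [ 0.15  0.02 -0.01] w 0.005 F [-0.1  0.4  0. ]
```

View pics/zscene_12.png

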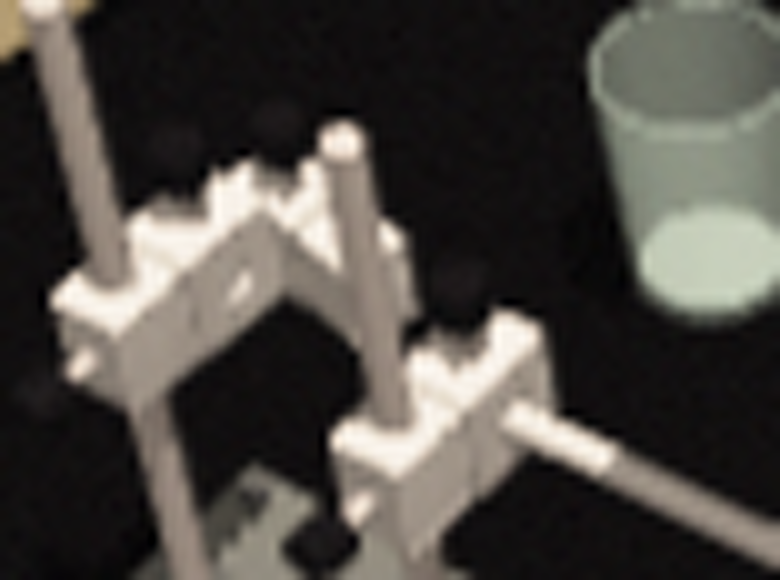

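View pics/zside_12.png

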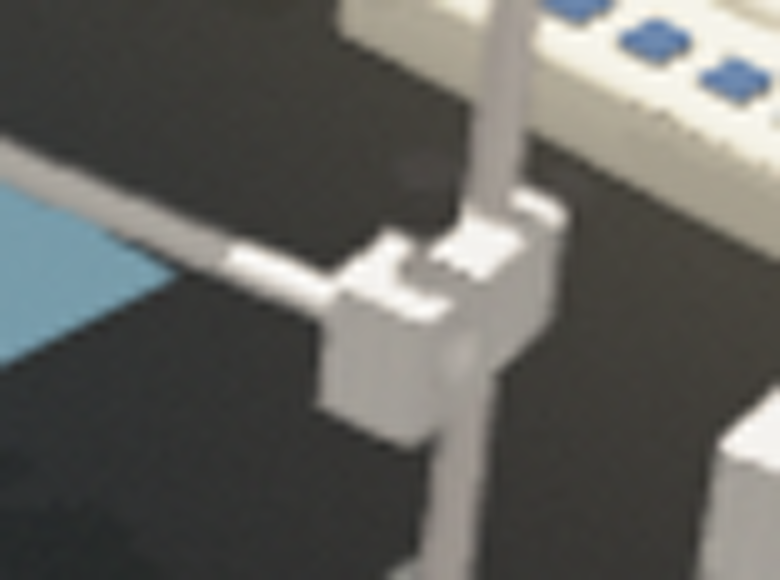

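The tip has gone into the mouth at (510,415) in the crop with no force. Continuing in short runs.

arm_command(targets=[{"dp": [0,0,0.006],"turn": [0,0,0],"grip": -1},{"dp": [0,0,0.006],"turn": [0,0,0],"grip": -1},{"dp": [0,0,0.006],"turn": [0,0,0],"grip": -1},{"dp": [0,0,0.006],"turn": [0,0,0],"grip": -1},{"dp": [0,0,0.006],"turn": [0,0,0],"grip": -1},{"dp": [0,0,0.005],"turn": [0,0,0],"grip": -1},{"dp": [0,0,0],"turn": [0,0,0],"grip": -1}])

```text
clock: 17.3
position: [0.5034, -0.0581, 0.3127]
ee_rot: [0.54, 0.456, 0.54, -0.456]
contact_force: [-0.2, -0.2, 0.0]
width: 0.0049
```

arm_command(targets=[{"dp": [0,0,0.006],"turn": [0,0,0],"grip": -1},{"dp": [0,0,0.006],"turn": [0,0,0],"grip": -1},{"dp": [0,0,0.006],"turn": [0,0,0],"grip": -1},{"dp": [0,0,0.006],"turn": [0,0,0],"grip": -1},{"dp": [0,0,0],"turn": [0,0,0],"grip": -1}])

```text
clock: 17.8
position: [0.5075, -0.0819, 0.3127]
ee_rot: [0.541, 0.456, 0.54, -0.456]
contact_force: [1.1, 0.5, -0.9]
width: 0.0049
```

```bash
sed -i "s/^over.*/over('side',340,185);over('scene',165,130)/" look.py; python3 look.py 13
```

```text
clk 17.8 pos [ 0.5075 -0.0819  0.3127] world d [ 0.0167 -0.0999 -0.0002] dp [ 0.0003 -0.0003  0.1013] turn [ 0.15  0.03 -0.02] w 0.0049 F [ 1.1  0.5 -0.9]
```

View pics/zscene_13.png

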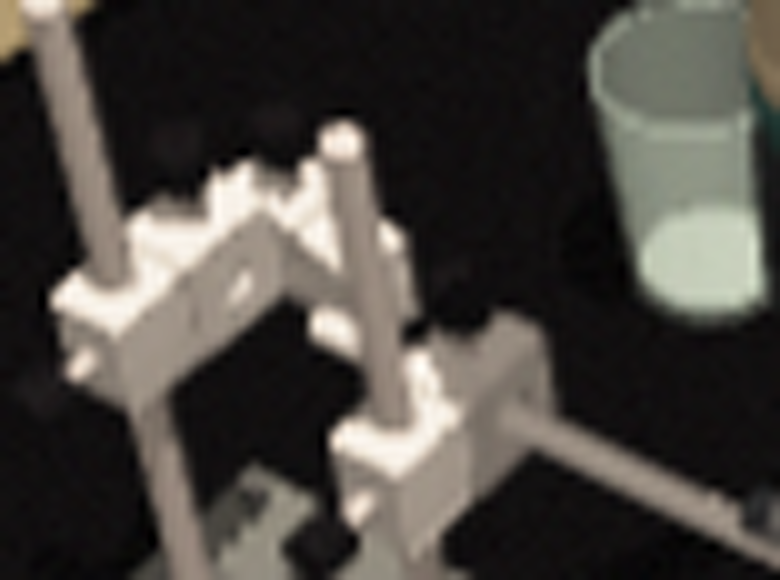

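View pics/zside_13.png

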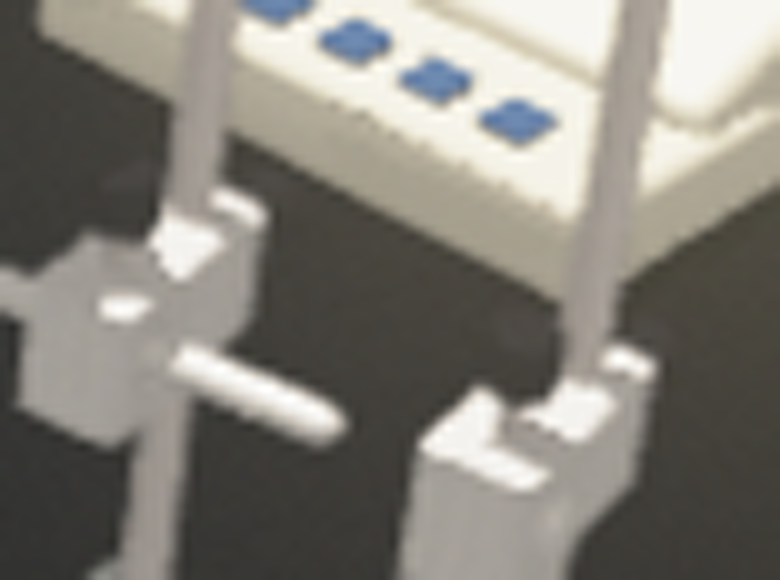

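The rod is through the left connector with its tip in the gap: side crop (338,423), scene crop (318,325). I'll check its line against the right bore before continuing.

Run:
```python
from fit2 import *
S=manip.calibration('scene');D=manip.calibration('side')
z=lambda x,y,x0,y0:((x+.5)/10-.5+x0,(y+.5)/10-.5+y0)
pd=ax('pics/side_13.png',z(320,416,340,185),z(200,367,340,185))
ps=ax('pics/scene_13.png',z(560,440,165,130),z(690,502,165,130))
cs=np.array([z(322,326,165,130)])
for n,C,P,b in(('scene',S,np.vstack([ps]),(.6,.4)),('side',D,pd,(-.4,-.3))):
    c=np.polyfit(P[:,0],P[:,1],1)
    for y in(.063,.037,-.01,-.037):
        q=proj(C,m+e*y)+b;print(n,y,'crop',(q-([165,130] if n=='scene' else [340,185])+.5)*10,'rod-axis rows px',round(np.polyval(c,q[0])-q[1],2))
```

```text
pics/side_13.png 26 26 w 4.249999999999985 std 0.1968650744234787
pics/scene_13.png 29 29 w 3.699999999999987 std 0.11506550251458271
scene 0.063 crop [514.938842   415.49578063] rod-axis rows px 0.12
scene 0.037 crop [441.62173821 379.34969116] rod-axis rows px 0.01
scene -0.01 crop [311.78658272 315.33961843] rod-axis rows px -0.18
scene -0.037 crop [238.7289756 279.3214635] rod-axis rows px -0.29
side 0.063 crop [ 63.49966488 314.87461751] rod-axis rows px -0.04
side 0.037 crop [159.54345755 355.69960701] rod-axis rows px -0.15
side -0.01 crop [339.74790861 432.29846486] rod-axis rows px -0.37
side -0.037 crop [447.30755474 478.01845676] rod-axis rows px -0.49
```

arm_command(targets=[{"dp": [0.0005,0,0.004],"turn": [0,0,0],"grip": -1},{"dp": [0,0,0.005],"turn": [0,0,0],"grip": -1},{"dp": [0,0,0.005],"turn": [0,0,0],"grip": -1},{"dp": [0,0,0.005],"turn": [0,0,0],"grip": -1},{"dp": [0,0,0.005],"turn": [0,0,0],"grip": -1},{"dp": [0,0,0.004],"turn": [0,0,0],"grip": -1},{"dp": [0,0,0.004],"turn": [0,0,0],"grip": -1},{"dp": [0,0,0],"turn": [0,0,0],"grip": -1}])

```text
clock: 18.7
position: [0.5128, -0.1132, 0.3122]
ee_rot: [0.54, 0.456, 0.54, -0.456]
contact_force: [1.2, 0.9, -0.4]
width: 0.0047
```

```bash
python3 look.py 14
```

```text
clk 18.7 pos [ 0.5128 -0.1132  0.3122] world d [ 0.0115 -0.0686  0.0003] dp [-0.0003 -0.0002  0.0695] turn [ 0.16  0.01 -0.01] w 0.0047 F [ 1.2  0.9 -0.4]
```

View pics/zside_14.png

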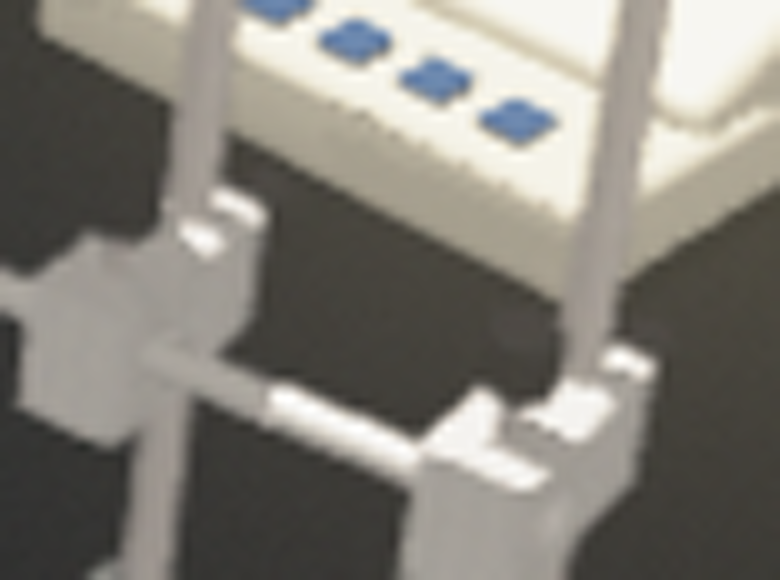

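View pics/zscene_14.png

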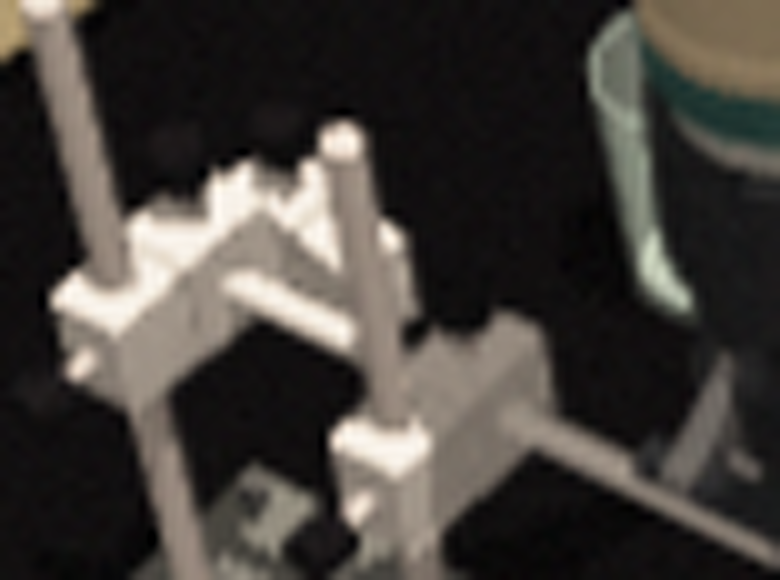

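The tip meets the right bore (scene crop 235,283) with force still about 1 N. Continuing.

arm_command(targets=[{"dp": [0,0,0.004],"turn": [0,0,0],"grip": -1},{"dp": [0,0,0.004],"turn": [0,0,0],"grip": -1},{"dp": [0,0,0.004],"turn": [0,0,0],"grip": -1},{"dp": [0,0,0.004],"turn": [0,0,0],"grip": -1},{"dp": [0,0,0.004],"turn": [0,0,0],"grip": -1},{"dp": [0,0,0],"turn": [0,0,0],"grip": -1}])

```text
clock: 19.4
position: [0.5162, -0.1329, 0.3122]
ee_rot: [0.541, 0.456, 0.54, -0.456]
contact_force: [0.6, 0.1, -0.8]
width: 0.0047
```

arm_command(targets=[{"dp": [0,0,0.005],"turn": [0,0,0],"grip": -1},{"dp": [0,0,0.005],"turn": [0,0,0],"grip": -1},{"dp": [0,0,0.005],"turn": [0,0,0],"grip": -1},{"dp": [0,0,0.005],"turn": [0,0,0],"grip": -1},{"dp": [0,0,0.005],"turn": [0,0,0],"grip": -1},{"dp": [0,0,0],"turn": [0,0,0],"grip": -1}])

```text
clock: 20.0
position: [0.5204, -0.1577, 0.3122]
ee_rot: [0.541, 0.456, 0.54, -0.456]
contact_force: [-0.3, -0.3, -1.0]
width: 0.0046
```

arm_command(targets=[{"dp": [0,0,0.005],"turn": [0,0,0],"grip": -1},{"dp": [0,0,0.005],"turn": [0,0,0],"grip": -1},{"dp": [0,0,0.004],"turn": [0,0,0],"grip": -1},{"dp": [0,0,0.003],"turn": [0,0,0],"grip": -1},{"dp": [0,0,0],"turn": [0,0,0],"grip": -1},{"dp": [0,0,0],"turn": [0,0,0],"grip": -1}])

```text
clock: 20.6
position: [0.5231, -0.1737, 0.3122]
ee_rot: [0.54, 0.456, 0.541, -0.456]
contact_force: [0.6, -0.2, -1.1]
width: 0.0047
```

Run:
```python
from rodfit import *
plan(m+e*.105+[0,0,.1725],9.5)
for n,x0,y0 in(('side',320,160),('scene',130,120)):
    im=manip.get_image(n)[:,:,::-1];cv2.imwrite(f'pics/{n}_15.png',im)
    cv2.imwrite(f'pics/z{n}_15.png',cv2.resize(im[y0:y0+90,x0:x0+120],None,fx=6.5,fy=6.5,interpolation=2))
plan(m+e*.105+[0,0,.1725],9.5)
```

```text
clk 20.6 pos [ 0.5231 -0.1737  0.3122] world d [ 0.0012 -0.008   0.0003] dp [-0.0003 -0.0002  0.0081] turn [ 0.19 -0.01  0.  ] w 0.0047 F [ 0.6 -0.2 -1.1]
clk 20.7 pos [ 0.5231 -0.1736  0.3122] world d [ 0.0012 -0.0082  0.0003] dp [-0.0003 -0.0002  0.0083] turn [ 0.2  -0.01 -0.  ] w 0.0051 F [ 0.3  0.5 -0.9]
```

View pics/zside_15.png

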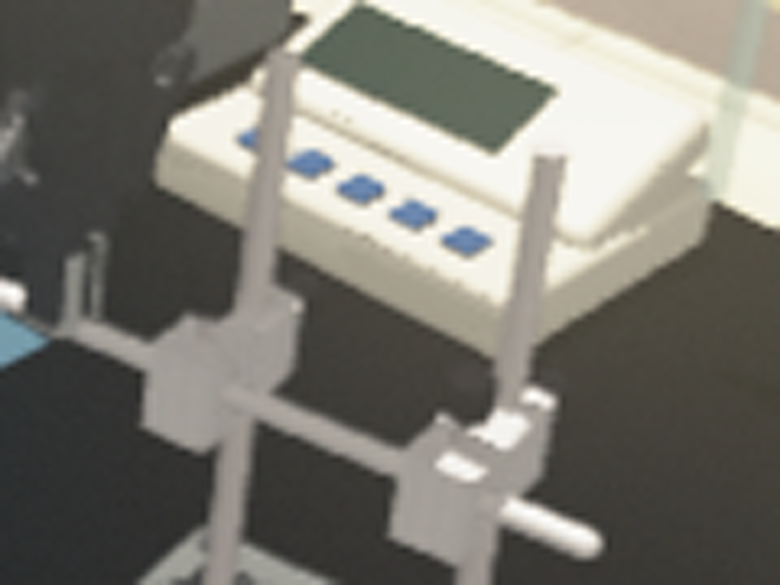

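View pics/zscene_15.png

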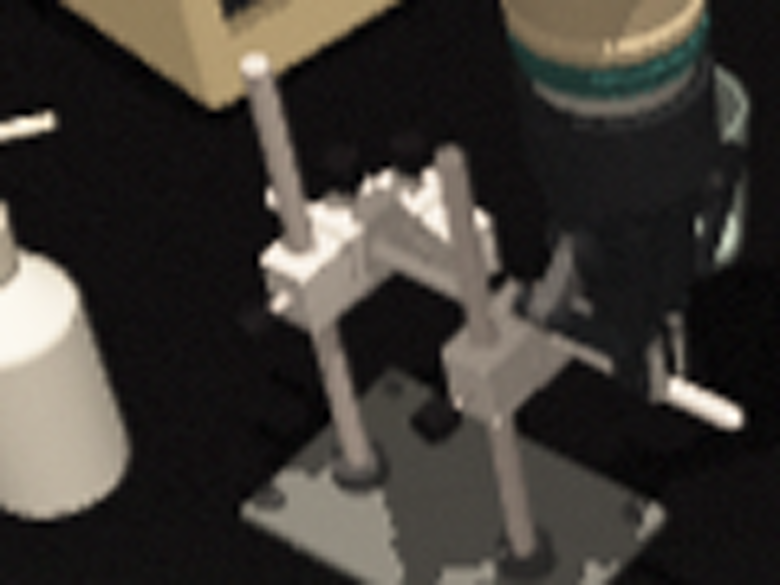

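View pics/scene_15.png

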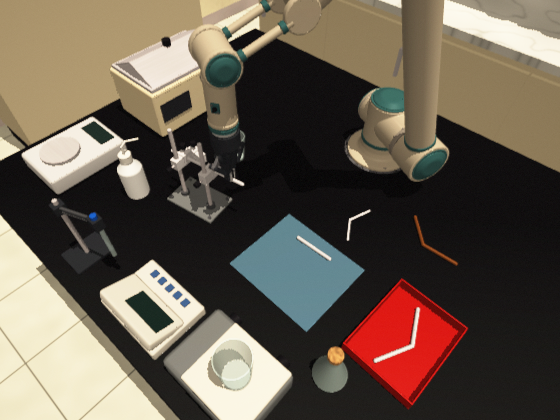

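The side view shows the rod through both blocks. Its far tip is at crop (595,543), about 40 mm out of the right connector, and the gripped end is about 90 mm out on the left. The bent rod is in the tray, the other objects look unmoved, and the force is about 1 N. Handing in.

```bash
python3 -c "
from rig import manip
print(manip.sign_off()); s=manip.get_state(); print(s['clock'],s['width'],s['contact_force'])"
```

```text
the job is handed in; nothing more can be done
None
the job is handed in; nothing more can be done
```

The bent rod is in the red tray, and the long rod runs through both connectors. The gripper still holds it (100 N grip setting), so you can tighten the thumbscrews. I handed the job in at about 20.7 s of the 64 s allowed.

- **Bent rod:** I took the larger white V from the mat and laid it flat inside the tray. That was done before I touched the long rod.
- **Long rod:** I gripped it about 85 mm from its middle and eased it in from the left, through the left bore and then the right. The contact force never read above about 2 N during insertion. In the last pictures it stands about 40 mm out of the right connector and about 95 mm out of the left, where the gripper holds it.
- **Left alone:** In the last scene picture the short rod, wash bottle and flask look unmoved. The beaker is partly hidden behind the arm and the spare connector was not checked again, but the arm passed well above both.

**Checks that disagreed:**
- The finger opening reads about 5 mm on a 10 mm rod, and the rod sits close to the fingertips. It did not visibly slip while I moved it.
- After one downward correction the arm went about 2 mm lower than commanded, and I put that right before entering the bore.
- Just before the right bore the rod measured about 1 mm high, within the 2 mm clearance. I lowered it by 0.5 mm and it went in freely.

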